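# Clamp the tube block to the click

## Robot

A 7-joint arm with a two-finger parallel gripper is mounted at the origin on the work surface. World frame = base frame: x ahead of the robot, y to its left, z up, the work surface at z = 0. Lengths are in mm, angles in rad, forces in N, time in s.
With the tool pointing down it reaches from about 400 to 900 mm from the base axis. Payload 5.5 kg.
Tool frame: the origin (TCP) lies on the front face of the gripper's body, between the roots of the fingers; the fingertips stand 73 mm ahead of it and the grasp point (between the pads) lies 54 mm ahead of it; z points along the fingers, y is the direction in which the jaws open and shut (so a half turn about z gives the same grasp; the last joint's range is limited). The gripper opens to 85 mm and grips with 20 to 120 N. Pads are 22 mm wide; open, the fingers measure 114 mm over their backs; the gripper's body (76 mm by 85 mm) begins 54 mm behind the grasp point. The pads swing forward as they close: fully open they stand 13 mm farther back than shut.
Start: joints at [-1.006, 0.501, -0.427, 1.55, 0.221, 1.138, -0.21], TCP at [193.17, 620.632, 303.91] pointing down, gripper open.
Joint ranges: [-2.88, 2.88], [-0.31, 2.03], [-1.54, 1.56], [0.2, 2.42], [-1.41, 4.55], [0.19, 2.02], [-2.57, 2.57]. Speed limits (rad/s): [2.57, 2.57, 3.14, 3.14, 3.14, 3.14, 3.14].

## Interface

Orientations are given as a unit quaternion [x, y, z, w].
In Python, from bench import bot gives the robot as it stands. The module is installed in compiled form; this text tells all that it offers.
- The arm moves only by the tool servo_tool, never from a script. Its argument "moves" is a list of rows, each a list of 7 numbers: the opening, from 0 (shut) to 1 (fully open), then the shift along the tool's x, y, z in m, then the turn, a rotation vector about the tool's x, y, z in rad. A call has 1 to 5 rows; each row shifts and turns the pose as measured when the row begins, along the tool's axes as they then stand; what a row does not reach is not made up. A row lasts 1/10 s, in which the tool goes at most 50 mm and 8.59 degrees, less where a joint would pass 70% of its speed; a pose out of reach is approached as far as the arm can. A call is refused whole if a number of a shift passes 0.05 or a number of a turn 0.15, either way. A call with a gripper value outside its range is refused whole. The fingers move at their own pace and stop on an object; "force" is the grip in N (left out, the last holds). Time passes only in rows, so rows that do not move let the fingers close. It gives the time, the measured TCP pose, the force and the opening at its end, in the units of the state.
- bot.sense(): the state, without advancing time (a new reading comes with each control period).
- bot.capture(name): name is "side" or "top" or "wrist"; returns a dict with "frame" (384x512x3 uint8, red, green, blue), "camera_matrix" (3x3 intrinsics, pixels), "extrinsics" (4x4, takes a point from world to camera coordinates). Camera axes: x right, y up, looking along -z (the intrinsics and any distortion apply to the point x, -y, -z); pixel columns grow to the right and rows downward; lengths in mm; the calibration is good to about 2 mm. A picture is of the moment at which its call begins. There is no depth.
- bot.finish_job(): hands the job in, once; it reports no verdict.
Trained networks look in a picture, given as the dict that the camera call returned (one of the last four; its "shot" number tells which), for a name from the list of things; names that differ only in an ending like _2 or _b are one class to them, and where a whole thing is asked for, a point or a joint stands for the part that bears it (a point fixed in the world has none). Each returns a list of dicts, best first, with "score" (0 to 1); they miss things now and then, are a little off and sometimes report something else, mostly with a low value. They report only what shows in the picture. A call takes as long as a camera call. They do not tell look-alikes from the thing itself.
- bot.find_in(picture, target): "centre" ([column, row] in pixels, amid what is visible of it).
- bot.outline_of(picture, target): "pixels" (384x512 bool, what is visible of it) and "centre" ([column, row] in pixels, amid what is visible of it).
The state is a dict: "t": time; "qpos": joint angles; "qvel": joint speeds; "effort": joint torques, N m; "eef_pos": TCP position; "orientation": TCP orientation; "contact_force": force on the tool from outside, world axes, zero at the start; "torque": the same for the moment, N m; "width": opening from 0.0 (shut) to 1.0 (fully open).
Only numpy, scipy, OpenCV 4.12 (cv2) and the standard library are available. Lean on these libraries where they do the work, as an engineer would, in place of code of your own. Each camera call takes 0.05 s, during which the arm holds its last target.

## Task

Pick up the aluminium block that is full of green tubes, set it down between the two rails of the clamping station and slide it fully home against the red stop. Let go of it, then turn the crank clockwise until its torque limiter gives way (the click), stop at once before it goes solid, and let go, leaving the block clamped. Keep the block upright and leave everything else where it is.

Things in the scene. Friction and masses are not known exactly. Their poses are not given: they have to be found in the camera images.
- block_mid (a point): centre (half-way up) of the loose aluminium tube block, 56 mm (its x) by 110 mm (its y) by 40 mm tall, about 0.35 to 0.7 kg, with green-capped tubes standing 7 mm above its top face; z up; it is grasped across its 56 mm width; either end may face the stop
- station: grey clamping station fixed to the bench: base plate 130 mm (x) by 270 mm (y), its top, the bed, 12 mm above the bench; origin on the bench, z up. Two steel rails along y, 8 mm high, 90 mm long (y = 10 to 100 mm), 61 mm apart, stand either side of x = 0: the block goes between them, its length along y. Red stop at the +y end, orange clamp shoe at the -y end
- stop: red end stop, 62 mm (x) by 14 mm (y) by 34 mm tall, fixed on the bed, axes parallel to the station's; origin at the centre of its underside, on the bed. Home, the block touches its -y face (7 mm from the origin): the block's centre is then at y = -62 mm, x = 0 (2.5 mm play each side), z = 20 mm in this frame. The room from resting shoe to stop is 8 to 13 mm longer than the block
- crank_axis (a point): point on the crank's upright turning axis, level with the middle of its grip; its x axis points along the crank arm from the axis to the grip; z up. Seen from above the crank turns clockwise to clamp, between about 0.7 and 2.4 rad from the start to the click; the clamp holds itself when the crank is let go
- crank_grip (a point): middle of the crank's upright grip, a yellow sleeve 22 mm in diameter and 44 mm tall that spins freely on its pin, 80 mm from the turning axis, its middle about 94 mm and its top 116 mm above the bench (carry the block over or around it); the steel arm, 16 mm wide, lies just below the sleeve
- housing (a point): top centre of the blue round drive housing (60 mm wide) under the crank. Feel at the grip: first 0 to 1.1 rad of nearly free lost motion (unknown); then 2.8 N (0.22 N m) as the shoe closes, 12 mm per rad; then, block tight, a rise within 0.1 rad to 7 N (0.55 N m), where the limiter gives way, slipping at that steady force for 0.24 rad; then solid: overtightens. Paused, the grip shows less: 1-2 N closing, 5 N slipping
- tipbox: bystander: blue pipette-tip box 80 x 115 x 49 mm; origin at the centre of its underside
- spareblock: bystander: empty aluminium tube block 56 x 110 x 40 mm without any tubes; origin at the centre of its underside
- bottle: bystander: amber bottle, 60 mm diameter, about 130 mm tall; origin at the centre of its underside
- timer: bystander: white bench timer 60 x 90 x 37 mm; origin at the centre of its underside
- tubestand: bystander: small white stand 50 x 70 mm with three green tubes, 50 mm tall; origin at the centre of its underside
- pipette: bystander: white pipette lying down, 250 mm long; its x axis runs along it towards the tip
- marker: bystander: white and black marker pen lying down, 110 mm long, along its x axis
Things that resemble listed ones, but are neither listed nor needed, are in the scene too. What is shaped like the part that bears block_mid but turquoise is not meant.

How it is judged (in metres and radians):
On the way, in this order (a step that is already met when the one before it is completed fails the run):
1. the block stands between the rails, home against the red stop (within 2.5 mm), and has been let go, the crank not yet turned (y of block_mid in the frame of stop between -0.0645 and -0.059 m and x of block_mid in the frame of stop between -0.006 and 0.006 m and z of block_mid in the frame of stop between 0.016 and 0.024 m and angle between the y axis of block_mid and the y axis of stop, either way round below 0.06 rad and angle between block_mid's own z axis and vertical below 0.06 rad and contact force between block and the fingers below 0.2 N and distance of crank_grip from where it was at the start of the episode below 0.05 m), for 0.2 s.
2. the crank is turned until the limiter gives way: the block is pressed on the stop with the click force (over 20 N), the robot not touching the block (y of block_mid in the frame of stop between -0.0645 and -0.059 m and x of block_mid in the frame of stop between -0.006 and 0.006 m and z of block_mid in the frame of stop between 0.016 and 0.024 m and angle between the y axis of block_mid and the y axis of stop, either way round below 0.06 rad and angle between block_mid's own z axis and vertical below 0.06 rad and contact force between block and stop above 20 N and contact force between block and the arm below 0.2 N and contact force between block and the fingers below 0.2 N), for 0.15 s.
At the end, for the whole second after the job is handed in: The block stands upright between the rails (centre within 6 mm across, 2.5 mm of touching the stop, 4 mm in height, 0.06 rad), at rest, and the released clamp still presses it on the red stop with more than 12 N (y of block_mid in the frame of stop between -0.0645 and -0.059 m and x of block_mid in the frame of stop between -0.006 and 0.006 m and z of block_mid in the frame of stop between 0.016 and 0.024 m and angle between the y axis of block_mid and the y axis of stop, either way round below 0.06 rad and angle between block_mid's own z axis and vertical below 0.06 rad and contact force between block and stop above 12 N and linear speed of block below 0.01 m/s).
It fails at once if the block is overtightened or rammed: more than 40 N between block and stop (contact force between block and stop above 40 N).
It fails at once if the tube block is tipped by more than 0.5 rad (angle between block_mid's own z axis and vertical above 0.5 rad).
It fails at once if a bystander is moved by more than 25 mm (distance of any of tipbox, spareblock, bottle, timer, tubestand, pipette, marker from where it was at the start of the episode above 0.025 m).
It also fails if it takes over 72 s, if anything falls off the work surface, if the arm or the gripper's body presses on something with over 40 N, if the wrist force passes 120 N, or if a joint passes its speed limit or range.

## Working session

There is one attempt and no reset: what is moved stays moved. The work goes in short steps, Python scripts to look and compute and a tool call to move; the robot and the scene stay as the last step left them, time stands still between calls to the robot, and variables do not carry over. Pictures are saved under pics/ and viewed, and the job is handed in when it is done.

Besides the shell and the picture viewer there is one more tool, called after "Request:" as name(argument=value, ...) on one line, values as JSON. servo_tool: Moves the arm, as the interface text tells. Its arguments: {"type":"object","properties":{"moves":{"type":"array","items":{"type":"array","items":{"type":"number"}}},"force":{"type":"number"}},"required":["moves"]}

```bash
mkdir -p pics; cat > h.py <<'E'
import numpy as np, cv2
from bench import bot
def save(c,n): cv2.imwrite('pics/'+n+'.png',c['frame'][:,:,::-1])
def ray(c,px):
    K=np.array(c['camera_matrix']);E=np.array(c['extrinsics'])
    d=np.linalg.inv(K)@np.array([px[0],px[1],1.]);d=np.array([d[0],-d[1],-d[2]])
    R=E[:3,:3];o=-R.T@E[:3,3];return o,R.T@d
def onz(c,px,z):
    o,d=ray(c,px);return o+d*(z-o[2])/d[2]
def proj(c,P):
    K=np.array(c['camera_matrix']);E=np.array(c['extrinsics'])
    p=E[:3,:3]@np.array(P,float)+E[:3,3];p=K@np.array([p[0],-p[1],-p[2]]);return p[:2]/p[2]
E
python3 - <<'E'
from h import *
s=bot.sense();print({k:np.round(v,3) for k,v in s.items()})
for n in ['top','side','wrist']:
    c=bot.capture(n);save(c,n+'0');print(n,c.keys(),np.round(c['camera_matrix'],1).tolist(),np.round(ray(c,(256,192))[0]))
    for t in ['block_mid','station','stop','crank_grip','housing','spareblock','tipbox','bottle','timer','tubestand','pipette','marker']:
        print(t,[(np.round(d['centre']).tolist(),round(d['score'],2)) for d in bot.find_in(c,t)][:4])
E
```

```text
{'t': np.float64(0.0), 'qpos': array([-1.006,  0.502, -0.427,  1.551,  0.221,  1.138, -0.21 ]), 'qvel': array([ 0.   ,  0.   , -0.001, -0.002, -0.   , -0.002, -0.   ]), 'effort': array([-1.0000e-03, -5.6951e+01, -5.8160e+00, -2.8094e+01,  1.1000e-02,
        1.2000e-02,  0.0000e+00]), 'eef_pos': array([193.109, 620.078, 302.853]), 'orientation': array([ 0.15 ,  0.989, -0.001, -0.   ]), 'contact_force': array([-0.074,  0.159,  0.397]), 'torque': array([-0.023, -0.021, -0.023]), 'width': np.float64(1.003)}
top dict_keys(['frame', 'camera_matrix', 'extrinsics', 'shot']) [[374.5, 0.0, 255.3], [0.0, 374.5, 189.7], [0.0, 0.0, 1.0]] [376.  25. 990.]
block_mid [([386.0, 270.0], 0.92), ([390.0, 208.0], 0.87), ([244.0, 119.0], 0.26)]
station [([219.0, 186.0], 0.96)]
stop [([175.0, 186.0], 0.66)]
crank_grip [([241.0, 166.0], 0.85)]
housing [([218.0, 181.0], 0.91), ([174.0, 112.0], 0.43)]
spareblock [([171.0, 114.0], 0.98)]
tipbox [([103.0, 206.0], 0.93)]
bottle [([247.0, 119.0], 0.82)]
timer [([308.0, 110.0], 0.71)]
tubestand []
pipette [([193.0, 281.0], 0.89)]
marker [([314.0, 270.0], 0.67)]
s
[... 208 characters left out ...]
on [([251.0, 207.0], 0.89), ([248.0, 178.0], 0.35)]
stop [([247.0, 179.0], 0.61)]
crank_grip [([272.0, 191.0], 0.61)]
housing [([252.0, 202.0], 0.84)]
spareblock [([306.0, 172.0], 0.94)]
tipbox []
bottle [([318.0, 198.0], 0.74)]
timer [([354.0, 242.0], 0.87)]
tubestand [([340.0, 288.0], 0.72)]
pipette [([176.0, 200.0], 0.7), ([273.0, 192.0], 0.4)]
marker [([180.0, 270.0], 0.46)]
wrist dict_keys(['frame', 'camera_matrix', 'extrinsics', 'shot']) [[294.6, 0.0, 252.6], [0.0, 294.6, 191.0], [0.0, 0.0, 1.0]] [116. 645. 374.]
block_mid []
station [([17.0, 308.0], 0.73)]
stop []
crank_grip []
housing []
spareblock []
tipbox []
bottle []
timer []
tubestand []
pipette [([17.0, 307.0], 0.73)]
marker []
```

View pics/top0.png

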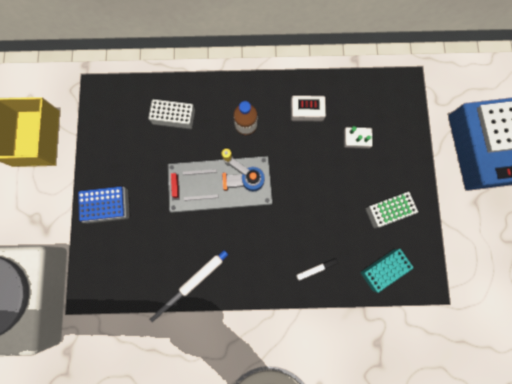

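View pics/side0.png

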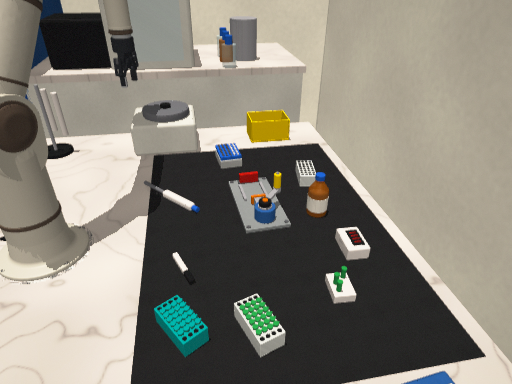

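View pics/wrist0.png

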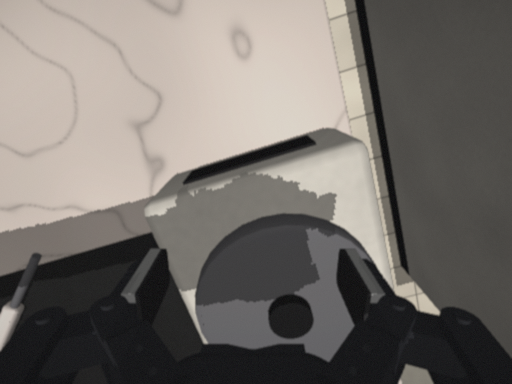

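The picture shows the green-tubed silver block at top px (394,209). Look-alikes are the turquoise block (388,270), the empty spareblock (171,114), the tubestand with green tubes (359,137) and the tipbox (103,204). By the description I choose (394,209). In the station, the stop is at (175,186), the grip at (227,154) and the housing at (252,179).

```bash
python3 - <<'E'
from h import *
c=bot.capture('top')
f=c['frame']
a=cv2.resize(f[170:310,330:450],None,fx=3,fy=3,interpolation=cv2.INTER_CUBIC);b=cv2.resize(f[140:220,155:285],None,fx=3,fy=3,interpolation=cv2.INTER_CUBIC)
H=np.zeros((420,760,3),np.uint8);H[:,:360]=a;H[:240,365:755]=b
cv2.imwrite('pics/crop1.png',H[:,:,::-1])
def rect(t,z,near):
    ds=[d for d in bot.outline_of(c,t) if np.hypot(*(np.array(d['centre'])-near))<15]
    m=ds[0]['pixels'].astype(np.uint8)
    ys,xs=np.nonzero(m);P=np.array([onz(c,(x,y),z)[:2] for x,y in zip(xs,ys)],np.float32)
    r=cv2.minAreaRect(P);print(t,ds[0]['score'],np.round(r[0],1),np.round(r[1],1),round(r[2],1),'mean',P.mean(0).round(1));return r
rect('block_mid',40,(394,209));rect('station',12,(219,186));rect('stop',46,(175,186))
rect('housing',60,(254,181))
for p in [(227,154)]: print(onz(c,p,116))
for t,z,p in [('bottle',60,(247,119)),('pipette',10,(193,281)),('timer',37,(308,110)),('tipbox',49,(103,204)),('spareblock',40,(171,114)),('marker',8,(316,270))]: 
  try: rect(t,z,p)
  except Exception as e: print(t,e)
E
```

```text
block_mid 0.7 [ 493.  -326.7] [ 55.6 121.3] 18.9 mean [ 492.7 -326.4]
station 0.83 [578.1 114.9] [130.6 268.8] 3.5 mean [574.  121.8]
stop 0.59 [567.1 226.1] [69.4 20.2] 5.0 mean [566.6 226.1]Traceback (most recent call last):
  File "<stdin>", line 13, in <module>
  File "<stdin>", line 9, in rect
IndexError: list index out of range
```

View pics/crop1.png

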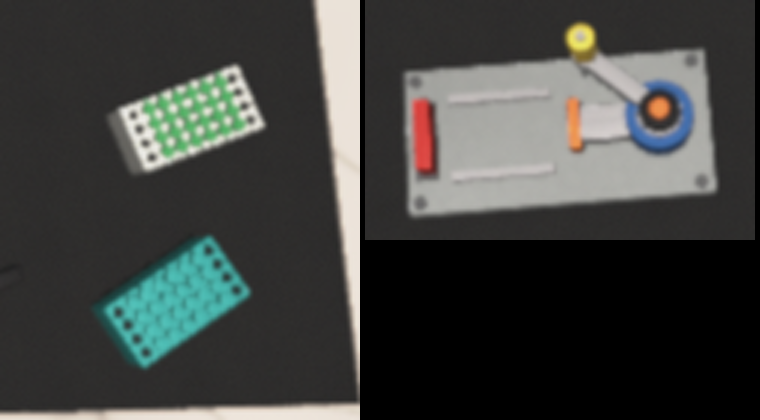

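```bash
cat >> h.py <<'E'
from scipy.spatial.transform import Rotation as Ro
def plan(xyz,yaw,step=45,ang=0.14,n=5):
    """yaw: angle deg of tool y in world; prints rows"""
    s=bot.sense();p=np.array(s['eef_pos']);R=Ro.from_quat(s['orientation'])
    a=np.radians(yaw);y=np.array([np.cos(a),np.sin(a),0]);z=np.array([0,0,-1.]);T=Ro.from_matrix(np.c_[np.cross(y,z),y,z])
    print('t',round(float(s['t']),2),'p',p.round(1),'yaw',np.degrees(np.arctan2(*R.as_matrix()[[1,0],1])).round(2),'tilt',R.as_matrix()[:2,2].round(4),'F',np.round(s['contact_force'],1),'w',round(float(s['width']),3),'q',np.round(s['qpos'],2))
    for i in range(n):
        d=np.array(xyz)-p;L=np.linalg.norm(d);d=d*min(1,step/max(L,1e-9))
        rv=(R.inv()*T).as_rotvec();A=np.linalg.norm(rv);rv=rv*min(1,ang/max(A,1e-9))
        print((R.inv().apply(d)/1000).round(4).tolist(),rv.round(3).tolist())
        p=p+d;R=R*Ro.from_rotvec(rv)
E
python3 -c "
from h import *
plan([540,80,330],3.5)"
```

```text
t 2.2 p [193.2 620.6 303.9] yaw 72.71 tilt [-0.  0.] F [-0.1 -0.   0.6] w 0.998 q [-1.01  0.5  -0.43  1.55  0.22  1.14 -0.21]
[-0.0344, -0.0289, -0.0018] [-0.0, -0.0, 0.14]
[-0.0381, -0.0238, -0.0018] [-0.0, -0.0, 0.14]
[-0.0411, -0.0183, -0.0018] [-0.0, -0.0, 0.14]
[-0.0432, -0.0124, -0.0018] [-0.0, -0.0, 0.14]
[-0.0445, -0.0062, -0.0018] [-0.0, -0.0, 0.14]
```

Request:
servo_tool(moves=[[1,-0.034,-0.029,-0.002,0,0,0.14],[1,-0.038,-0.024,-0.002,0,0,0.14],[1,-0.041,-0.018,-0.002,0,0,0.14],[1,-0.043,-0.012,-0.002,0,0,0.14],[1,-0.044,-0.006,-0.002,0,0,0.14]])

```text
t: 2.7
eef_pos: [309.6, 432.1, 312.3]
orientation: [0.485, 0.874, 0.001, -0.004]
contact_force: [0.1, 0.1, -0.4]
width: 0.998
```

```bash
python3 -c "
from h import *
plan([540,80,330],3.5)"
```

```text
t 2.7 p [309.6 432.1 312.3] yaw 31.94 tilt [-0.0055  0.005 ] F [ 0.1  0.1 -0.4] w 0.998 q [-0.77  0.26 -0.26  1.84  0.07  1.05 -0.5 ]
[-0.0449, 0.001, -0.0022] [-0.001, -0.002, 0.14]
[-0.0444, 0.0072, -0.0021] [-0.001, -0.002, 0.14]
[-0.0429, 0.0134, -0.002] [-0.001, -0.002, 0.14]
[-0.0406, 0.0192, -0.0019] [-0.001, -0.001, 0.076]
[-0.0391, 0.0223, -0.0019] [0.0, 0.0, 0.0]
```

Request:
servo_tool(moves=[[1,-0.045,0.001,-0.002,-0.001,-0.002,0.14],[1,-0.044,0.007,-0.002,-0.001,-0.002,0.14],[1,-0.043,0.013,-0.002,-0.001,-0.002,0.14],[1,-0.041,0.019,-0.002,-0.001,-0.001,0.08],[1,-0.039,0.022,-0.002,0,0,0]])

```text
t: 3.2
eef_pos: [433.0, 234.2, 323.8]
orientation: [0.695, 0.719, 0.002, 0.001]
contact_force: [1.2, 0.9, -0.1]
width: 1.001
```

```bash
python3 -c "
from h import *
plan([540,80,330],3.5)"
```

```text
t 3.2 p [433.  234.2 323.8] yaw 1.88 tilt [0.0041 0.0025] F [ 1.2  0.9 -0.1] w 1.001 q [-0.51  0.16 -0.04  1.93  0.01  1.04 -0.53]
[-0.0378, 0.0244, -0.0015] [0.004, -0.002, -0.028]
[-0.0384, 0.0233, -0.0015] [-0.0, 0.0, 0.0]
[-0.0384, 0.0233, -0.0015] [-0.0, 0.0, 0.0]
[-0.0384, 0.0233, -0.0015] [-0.0, -0.0, 0.0]
[-0.0067, 0.004, -0.0003] [0.0, 0.0, 0.0]
```

Request:
servo_tool(moves=[[1,-0.038,0.024,-0.002,0.004,-0.002,-0.03],[1,-0.038,0.023,-0.002,0,0,0],[1,-0.038,0.023,-0.002,0,0,0],[1,-0.038,0.023,-0.002,0,0,0],[1,0,0,0,0,0,0]])

```text
t: 3.7
eef_pos: [540.3, 74.0, 334.6]
orientation: [0.687, 0.726, 0.002, 0.003]
contact_force: [-0.3, -0.3, -0.1]
width: 1.004
```

```bash
python3 - <<'E'
from h import *
plan([540,80,330],3.5,n=0)
c=bot.capture('wrist');save(c,'w1')
import pickle;pickle.dump(c,open('w1.pkl','wb'))
for P in [(567,226,46),(578,115,12)]: print(proj(c,P))
print(bot.sense()['eef_pos'],ray(c,(256,192)))
E
```

```text
t 3.7 p [540.3  74.  334.6] yaw 3.16 tilt [ 0.0067 -0.0015] F [-0.3 -0.3 -0.1] w 1.004 q [-0.27  0.25  0.09  1.8  -0.02  1.09 -0.11]
[281.96586024  23.42186031]
[280.36043977 125.27487576]
[538.84758037  77.12813075 334.3043834 ] (array([536.58959134, 155.8768449 , 404.25994699]), array([ 0.03602239, -0.32465826, -0.94522194]))
```

View pics/w1.png

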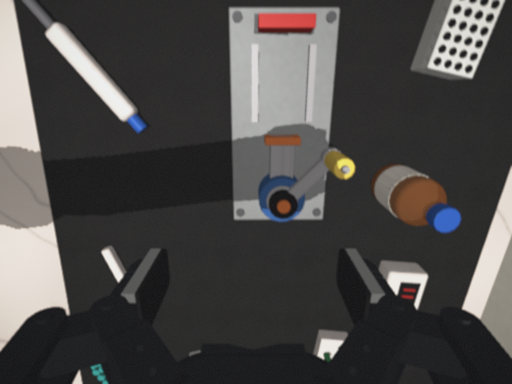

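Station seen whole: plate corners near (230,8), (339,9), (323,219), (234,219); red stop (287,21), grip (340,164), bottle (400,195) beside the crank.

```bash
python3 - <<'E'
import pickle;from h import *
c=pickle.load(open('w1.pkl','rb'))
hsv=cv2.cvtColor(c['frame'],cv2.COLOR_RGB2HSV).astype(int);h,s,v=hsv[:,:,0],hsv[:,:,1],hsv[:,:,2]
cv2.imwrite('pics/w1c.png',cv2.resize(c['frame'][0:225,215:365],None,fx=2.6*1.5/1.5,fy=2.6,interpolation=cv2.INTER_CUBIC)[:,:,::-1])
def m(cond,x0,x1,y0,y1):
    M=np.zeros(h.shape,bool);M[y0:y1,x0:x1]=cond[y0:y1,x0:x1];ys,xs=np.nonzero(M);return xs,ys
xs,ys=m(((h<8)|(h>172))&(s>120)&(v>80),240,330,0,40)
print('red',xs.min(),xs.max(),ys.min(),ys.max()); 
for y in range(ys.min(),ys.max()+1): print(y,xs[ys==y].min(),xs[ys==y].max(), c['frame'][y,287])
for p,z in [((229.5,7.5),12),((339.5,8.5),12),((323,219.5),12),((233.5,219.5),12)]: print(p,onz(c,p,z).round(1))
xs,ys=m((h>20)&(h<35)&(s>120)&(v>80),320,360,140,190);print('yellow',xs.mean(),ys.mean(),xs.min(),xs.max(),ys.min(),ys.max())
E
```

```text
red 258 315 14 29
14 259 315 [205  88  85]
15 259 315 [215  77  73]
16 259 315 [215  75  72]
17 258 315 [216  77  74]
18 258 315 [216  78  74]
19 258 315 [216  78  75]
20 258 315 [217  78  74]
21 258 315 [217  79  76]
22 258 315 [218  79  75]
23 258 314 [218  79  75]
24 258 314 [218  79  76]
25 258 314 [217  79  75]
26 258 314 [202  72  70]
27 259 313 [166  58  56]
28 259 312 [117  40  38]
29 259 311 [82 26 27]
(229.5, 7.5) [507.7 245.5  12. ]
(339.5, 8.5) [635.4 251.7  12. ]
(323, 219.5) [651.6 -16.1  12. ]
(233.5, 219.5) [521.3 -22.8  12. ]
yellow 339.2701149425287 164.45019157088123 325 355 152 179
```

View pics/w1c.png

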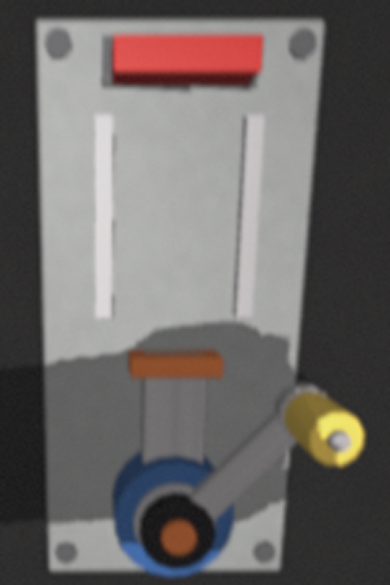

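```bash
python3 - <<'E'
import pickle;from h import *
c=pickle.load(open('w1.pkl','rb'))
C=np.array([579,114.6]);a=np.radians(3.15);R=np.array([[np.cos(a),-np.sin(a)],[np.sin(a),np.cos(a)]])
st=lambda P:(R.T@(P[:2]-C)).round(1)
q=[(258.3,13.5),(315.7,13.5),(315,26.5),(258,26.5)]
P=np.array([onz(c,p,46) for p in q]);print('stop',P[:,:2].round(1).tolist(),[st(p).tolist() for p in P],P.mean(0),st(P.mean(0)))
k=lambda x,y:(215+x/2.6-.3,y/2.6-.3)
for n,p,z in [('grip',k(338,441),116),('hub',k(178,538),80),('hub',k(178,538),94),('grip base',k(303,405),74)]+[('rail',k(*p),20) for p in [(96,114),(112,115),(94,318),(111,318),(248,114),(264,115),(235,318),(252,318)]]+[('shoe',k(*p),40) for p in [(130,352),(222,352),(130,366),(222,366)]]:
    P=onz(c,p,z);print(n,np.round(p,1),P.round(1),st(P))
E
```

```text
stop [[541.0, 233.9], [602.2, 237.4], [602.9, 225.1], [541.4, 221.6]] [[-31.4, 121.2], [29.9, 121.3], [30.0, 109.0], [-31.7, 108.9]] [571.870141   229.48904993  46.        ] [ -0.8 115.1]
grip [344.7 169.3] [635.7  85.7 116. ] [ 55.1 -31.9]
hub [283.2 206.6] [582.2  27.9  80. ] [ -1.6 -86.8]
hub [283.2 206.6] [580.2  33.4  94. ] [ -3.3 -81.1]
grip base [331.2 155.5] [632.3  90.9  74. ] [ 51.9 -26.6]
rail [251.6  43.5] [535.3 208.2  20. ] [-38.5  95.9]
rail [257.8  43.9] [542.6 208.2  20. ] [-31.2  95.5]
rail [250.9 122. ] [539.2 117.9  20. ] [-39.6   5.5]
rail [257.4 122. ] [547.5 118.3  20. ] [-31.2   5.5]
rail [310.1  43.5] [604.1 212.   20. ] [30.5 95.9]
rail [316.2  43.9] [611.4 212.   20. ] [37.7 95.5]
rail [305.1 122. ] [608.4 121.6  20. ] [29.7  5.4]
rail [311.6 122. ] [616.7 122.1  20. ] [38.1  5.4]
shoe [264.7 135.1] [556.8 105.1  40. ] [-22.7  -8.3]
shoe [300.1 135.1] [600.3 107.4  40. ] [20.8 -8.3]
shoe [264.7 140.5] [557.3  98.5  40. ] [-22.6 -14.9]
shoe [300.1 140.5] [601.  100.8  40. ] [ 21.2 -14.9]
```

```bash
python3 -c "
from h import *
plan([492,-328,290],18.9)"
```

```text
t 3.75 p [538.8  77.1 334.3] yaw 3.33 tilt [0.0049 0.0005] F [-0.3  0.9 -0.2] w 1.0 q [-0.27  0.25  0.09  1.8  -0.02  1.09 -0.11]
[-0.0441, -0.0077, 0.0048] [0.003, 0.0, -0.14]
[-0.0426, -0.0138, 0.0048] [0.002, 0.0, -0.132]
[-0.0404, -0.0193, 0.0049] [-0.0, 0.0, -0.0]
[-0.0404, -0.0193, 0.0049] [0.0, 0.0, 0.0]
[-0.0404, -0.0193, 0.0049] [0.0, 0.0, 0.0]
```

Request:
servo_tool(moves=[[1,-0.044,-0.008,0.005,0.003,0,-0.14],[1,-0.043,-0.014,0.005,0.002,0,-0.13],[1,-0.04,-0.019,0.005,0,0,0],[1,-0.04,-0.019,0.005,0,0,0],[1,-0.04,-0.019,0.005,0,0,0]])

```text
t: 4.25
eef_pos: [516.0, -134.2, 308.4]
orientation: [0.568, 0.823, 0.004, -0.001]
contact_force: [0.3, -1.0, 0.3]
width: 1.004
```

```bash
python3 -c "
from h import *
plan([492,-328,290],18.9)"
```

```text
t 4.25 p [ 516.  -134.2  308.4] yaw 20.72 tilt [0.0026 0.0077] F [ 0.3 -1.   0.3] w 1.004 q [ 0.06  0.26  0.17  1.86 -0.06  1.03  0.62]
[-0.0397, -0.0209, 0.0039] [0.005, -0.006, 0.032]
[-0.0403, -0.0196, 0.0042] [0.0, -0.0, -0.0]
[-0.0403, -0.0196, 0.0042] [0.0, 0.0, 0.0]
[-0.0403, -0.0196, 0.0042] [-0.0, -0.0, 0.0]
[-0.0144, -0.007, 0.0015] [0.0, 0.0, 0.0]
```

Request:
servo_tool(moves=[[1,-0.04,-0.021,0.004,0.005,-0.006,0.03],[1,-0.04,-0.02,0.004,0,0,0],[1,-0.04,-0.02,0.004,0,0,0],[1,-0.04,-0.02,0.004,0,0,0],[1,-0.014,-0.007,0.002,0,0,0]])

```text
t: 4.75
eef_pos: [490.2, -330.4, 289.0]
orientation: [0.579, 0.816, 0.001, -0.0]
contact_force: [-0.8, -0.7, 0.3]
width: 0.999
```

Request:
servo_tool(moves=[[1,0,0,0,0,0,0]])

```text
t: 4.85
eef_pos: [489.4, -331.7, 288.5]
orientation: [0.58, 0.815, 0.001, -0.001]
contact_force: [-0.3, 0.1, -0.8]
width: 0.996
```

```bash
python3 - <<'E'
from h import *
plan([492,-328,290],18.9,n=0)
c=bot.capture('wrist');save(c,'w2')
import pickle;pickle.dump(c,open('w2.pkl','wb'))
E
```

```text
t 4.85 p [ 489.4 -331.7  288.5] yaw 19.14 tilt [0.0003 0.0022] F [-0.3  0.1 -0.8] w 0.996 q [ 0.34  0.39  0.27  1.74 -0.12  1.03  0.99]
```

View pics/w2.png

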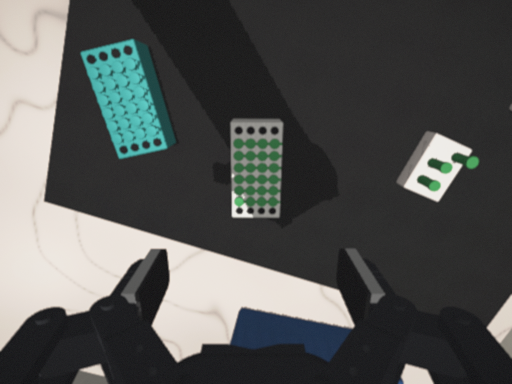

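The green-tubed aluminium block is under the gripper at (257,168); turquoise look-alike at (128,98) and the tubestand at (438,165) are well apart.

```bash
python3 - <<'E'
import pickle;from h import *
c=pickle.load(open('w2.pkl','rb'))
cv2.imwrite('pics/w2c.png',cv2.resize(c['frame'][110:225,220:300],None,fx=5,fy=5,interpolation=cv2.INTER_CUBIC)[:,:,::-1])
for p in [(231,120.5),(283,121.5),(280,217),(232,217)]: print(onz(c,p,40).round(1))
E
```

```text
[ 451.9 -289.1   40. ]
[ 504.2 -272.1   40. ]
[ 540.2 -375.8   40. ]
[ 486.9 -394.3   40. ]
```

View pics/w2c.png

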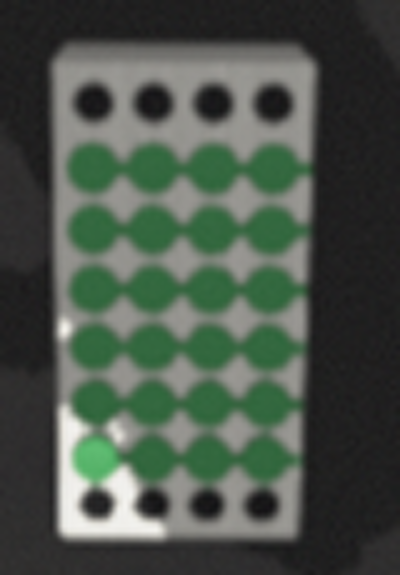

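```bash
python3 - <<'E'
import pickle;from h import *
c=pickle.load(open('w2.pkl','rb'))
P=np.array([onz(c,p,40)[:2] for p in [(229.9,121.7),(283.1,123),(279.5,217.7),(231.1,217.6)]])
print(P.round(1),P.mean(0)); d=(P[0]+P[1]-P[2]-P[3])/2;w=(P[1]+P[2]-P[0]-P[3])/2
print(np.hypot(*d),np.hypot(*w),np.degrees(np.arctan2(-d[0],d[1])),np.degrees(np.arctan2(w[1],w[0])))
m=P.mean(0);plan([m[0],m[1],180],18.6,step=40)
E
```

```text
[[ 451.2 -290.7]
 [ 504.8 -273.5]
 [ 540.  -376.9]
 [ 486.1 -395.3]] [ 495.53381877 -334.10614514]
109.7162700479975 56.61575601999783 18.598382858399887 18.33575930038296
t 4.9 p [ 489.8 -330.5  288.6] yaw 19.21 tilt [0.0003 0.0027] F [-0.6  0.2  0. ] w 1.001 q [ 0.34  0.39  0.27  1.74 -0.12  1.03  0.98]
[-0.002, 0.0015, 0.0399] [0.001, -0.003, 0.011]
[-0.0019, 0.0016, 0.0399] [0.0, 0.0, -0.0]
[-0.0014, 0.0011, 0.0287] [-0.0, -0.0, -0.0]
[0.0, 0.0, 0.0] [0.0, -0.0, -0.0]
[0.0, 0.0, 0.0] [0.0, 0.0, -0.0]
```

Request:
servo_tool(moves=[[1,-0.002,0.0015,0.04,0.001,-0.003,0.011],[1,-0.002,0.0015,0.04,0,0,0],[1,-0.0015,0.001,0.04,0,0,0],[1,0,0,0.03,0,0,0],[1,0,0,0,0,0,0]])

```text
t: 5.4
eef_pos: [504.5, -320.2, 137.6]
orientation: [0.577, 0.816, 0.005, 0.003]
contact_force: [-1.4, -0.0, 0.1]
width: 0.997
```

```bash
python3 -c "
from h import *
plan([495.5,-334.1,86],18.5,step=25)"
```

```text
t 5.4 p [ 504.5 -320.2  137.6] yaw 19.46 tilt [0.0102 0.0053] F [-1.4 -0.   0.1] w 0.997 q [ 0.36  0.59  0.21  1.82 -0.19  0.74  1.02]
[-0.0047, -0.0063, 0.0237] [0.011, -0.002, 0.017]
[-0.0047, -0.006, 0.0238] [-0.0, 0.0, 0.0]
[-0.0008, -0.001, 0.004] [-0.0, 0.0, 0.0]
[0.0, 0.0, 0.0] [-0.0, -0.0, 0.0]
[0.0, 0.0, 0.0] [0.0, -0.0, 0.0]
```

Request:
servo_tool(moves=[[1,-0.009,-0.012,0.005,0.011,-0.002,0.017],[1,0,0,0,0,0,0]])

```text
t: 5.6
eef_pos: [497.8, -330.3, 133.9]
orientation: [0.583, 0.813, 0.001, 0.0]
contact_force: [-0.6, -0.6, 0.2]
width: 1.003
```

```bash
python3 -c "
from h import *
plan([495.5,-334.1,86],18.5,step=15)"
```

```text
t 5.6 p [ 497.8 -330.3  133.9] yaw 18.7 tilt [0.001  0.0007] F [-0.6 -0.6  0.2] w 1.003 q [ 0.37  0.59  0.22  1.82 -0.19  0.74  1.02]
[-0.0009, -0.0011, 0.0149] [0.001, -0.0, 0.003]
[-0.0009, -0.0011, 0.0149] [0.0, 0.0, 0.0]
[-0.0009, -0.0011, 0.0149] [0.0, 0.0, 0.0]
[-0.0002, -0.0002, 0.0031] [0.0, 0.0, 0.0]
[0.0, 0.0, 0.0] [0.0, 0.0, 0.0]
```

Request:
servo_tool(moves=[[1,-0.002,-0.003,0.015,0.001,0,0.003],[1,-0.001,-0.001,0.015,0,0,0],[1,-0.001,-0.001,0.014,0,0,0],[1,0,0,0,0,0,0]])

```text
t: 6.0
eef_pos: [496.8, -337.5, 91.0]
orientation: [0.584, 0.812, 0.001, 0.004]
contact_force: [-0.1, 0.1, -0.4]
width: 0.994
```

```bash
python3 - <<'E'
from h import *
plan([495.5,-334.1,86],18.5,step=15,n=2)
c=bot.capture('wrist');save(c,'w3')
E
```

```text
t 6.0 p [ 496.8 -337.5   91. ] yaw 18.49 tilt [ 0.0072 -0.0033] F [-0.1  0.1 -0.4] w 0.994 q [ 0.4   0.66  0.21  1.83 -0.21  0.66  1.05]
[0.0036, -0.0002, 0.0049] [0.006, 0.005, -0.0]
[0.0, 0.0, 0.0] [-0.0, -0.0, 0.0]
```

View pics/w3.png

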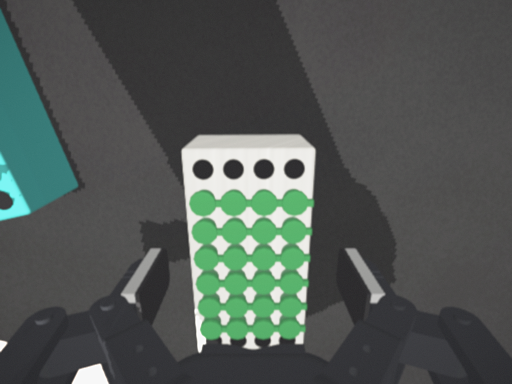

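Block (250,250) sits straight and centred between the open fingers. Closing.

Request:
servo_tool(moves=[[1,0.0035,0,0.005,0.006,0.005,0],[0.6,0,0,0,0,0,0],[0.3,0,0,0,0,0,0],[0.3,0,0,0,0,0,0],[0.3,0,0,0,0,0,0]], force=60)

```text
t: 6.55
eef_pos: [496.5, -334.5, 87.1]
orientation: [0.584, 0.812, -0.0, 0.001]
contact_force: [0.8, 0.9, -4.8]
width: 0.646
```

Request:
servo_tool(moves=[[0.3,0,0,0,0,0,0],[0.3,0,0,0,0,0,0],[0.3,0,0,0,0,0,0],[0.3,0,0,0,0,0,0]])

```text
t: 6.95
eef_pos: [496.5, -334.4, 87.0]
orientation: [0.584, 0.812, -0.0, 0.001]
contact_force: [0.1, -0.8, -1.7]
width: 0.641
```

```bash
python3 - <<'E'
from h import *
plan([495.5,-334.1,250],18.5,step=30,n=5)
c=bot.capture('wrist');save(c,'w4')
E
```

```text
t 6.95 p [ 496.5 -334.4   87. ] yaw 18.5 tilt [ 0.0008 -0.0013] F [ 0.1 -0.8 -1.7] w 0.641 q [ 0.39  0.67  0.21  1.83 -0.21  0.66  1.04]
[0.0001, -0.0001, -0.03] [0.0, 0.001, -0.0]
[0.0001, -0.0002, -0.03] [-0.0, -0.0, 0.0]
[0.0001, -0.0002, -0.03] [0.0, 0.0, 0.0]
[0.0001, -0.0002, -0.03] [0.0, 0.0, 0.0]
[0.0001, -0.0002, -0.03] [0.0, 0.0, 0.0]
```

View pics/w4.png

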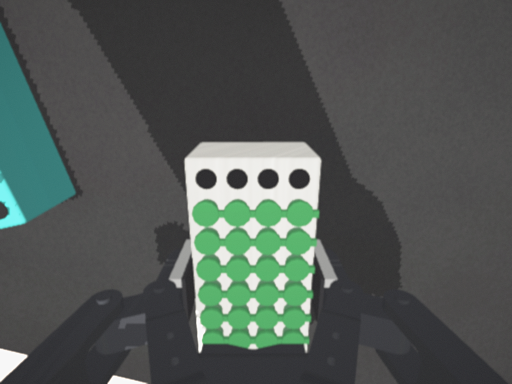

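Gripped (pads on both flanks at (180,262), (325,262)).

Request:
servo_tool(moves=[[0.3,0,0,-0.02,0,0.001,0],[0.3,0,0,-0.03,0,0,0],[0.3,0,0,-0.035,0,0,0],[0.3,0,0,-0.035,0,0,0],[0.3,0,0,-0.035,0,0,0]])

```text
t: 7.5
eef_pos: [491.7, -330.4, 237.9]
orientation: [0.584, 0.812, -0.001, -0.01]
contact_force: [1.2, 0.4, -4.1]
width: 0.639
```

```bash
python3 -c "
from h import *
plan([575,160,260],3.2,step=40,ang=0.06)"
```

```text
t 7.5 p [ 491.7 -330.4  237.9] yaw 18.52 tilt [-0.0164  0.01  ] F [ 1.2  0.4 -4.1] w 0.639 q [ 0.34  0.45  0.26  1.77 -0.14  0.96  0.99]
[0.0353, 0.0188, -0.0015] [-0.003, -0.003, 0.06]
[0.0363, 0.0167, -0.0015] [-0.003, -0.003, 0.06]
[0.0372, 0.0145, -0.0016] [-0.003, -0.003, 0.06]
[0.038, 0.0123, -0.0017] [-0.003, -0.003, 0.06]
[0.0387, 0.01, -0.0017] [-0.001, -0.001, 0.028]
```

Request:
servo_tool(moves=[[0.3,0.02,0.01,-0.004,-0.01,-0.01,0.05],[0.3,0.036,0.017,-0.003,-0.006,-0.006,0.06],[0.3,0.037,0.0145,-0.002,-0.003,-0.003,0.06],[0.3,0.038,0.012,-0.002,0,0,0.06],[0.3,0.039,0.01,-0.002,0,0,0.03]])

```text
t: 8.0
eef_pos: [521.2, -155.8, 256.6]
orientation: [0.694, 0.72, 0.001, 0.01]
contact_force: [0.9, 0.3, -4.4]
width: 0.645
```

```bash
python3 -c "
from h import *
plan([575,160,260],3.2,step=40,ang=0.06)"
```

```text
t 8.0 p [ 521.2 -155.8  256.6] yaw 2.16 tilt [ 0.0165 -0.0131] F [ 0.9  0.3 -4.4] w 0.645 q [ 0.    0.33  0.28  1.9  -0.1   0.91  0.37]
[0.0391, 0.0082, -0.0008] [0.016, 0.014, -0.018]
[0.039, 0.0089, -0.0004] [0.0, 0.0, -0.0]
[0.039, 0.0089, -0.0004] [-0.0, -0.0, -0.0]
[0.039, 0.0089, -0.0004] [0.0, 0.0, -0.0]
[0.039, 0.0089, -0.0004] [0.0, -0.0, -0.0]
```

Request:
servo_tool(moves=[[0.3,0.04,0.008,-0.001,0.016,0.014,-0.018],[0.3,0.042,0.009,0,0,0,0],[0.3,0.042,0.009,0,0,0,0],[0.3,0.042,0.009,0,0,0,0],[0.3,0.042,0.009,0,0,0,0]])

```text
t: 8.5
eef_pos: [552.3, 62.5, 256.3]
orientation: [0.688, 0.726, -0.001, -0.002]
contact_force: [1.4, -0.2, -4.2]
width: 0.647
```

```bash
python3 -c "
from h import *
plan([575,160,260],3.2,step=40,ang=0.06)"
```

```text
t 8.5 p [552.3  62.5 256.3] yaw 3.06 tilt [-0.0037  0.0006] F [ 1.4 -0.2 -4.2] w 0.647 q [-0.31  0.36  0.18  1.85 -0.08  0.94 -0.04]
[0.0384, 0.0111, -0.0015] [-0.004, -0.001, -0.002]
[0.0384, 0.0112, -0.0015] [0.0, 0.0, 0.0]
[0.0194, 0.0057, -0.0007] [0.0, 0.0, 0.0]
[0.0, 0.0, 0.0] [0.0, 0.0, 0.0]
[0.0, 0.0, 0.0] [0.0, 0.0, 0.0]
```

Request:
servo_tool(moves=[[0.3,0.038,0.011,0,-0.004,-0.001,-0.002],[0.3,0.034,0.011,0,0,0,0],[0.3,0.015,0.005,0,0,0,0],[0.3,0,0,0,0,0,0],[0.3,0,0,0,0,0,0]])

```text
t: 9.0
eef_pos: [571.4, 163.5, 253.7]
orientation: [0.683, 0.731, -0.001, -0.003]
contact_force: [0.2, -0.8, -4.1]
width: 0.639
```

```bash
python3 - <<'E'
from h import *
plan([575.6,163,150],3.2,step=20,n=5)
c=bot.capture('wrist');save(c,'w5')
c=bot.capture('side');save(c,'s5')
E
```

```text
t 9.0 p [571.4 163.5 253.7] yaw 3.91 tilt [-0.0049  0.0024] F [ 0.2 -0.8 -4.1] w 0.639 q [-0.44  0.42  0.15  1.76 -0.08  0.97 -0.19]
[-0.0002, 0.0009, 0.02] [-0.005, -0.003, 0.012]
[-0.0001, 0.0008, 0.02] [-0.0, -0.0, 0.0]
[-0.0001, 0.0008, 0.02] [0.0, 0.0, 0.0]
[-0.0001, 0.0008, 0.02] [0.0, 0.0, 0.0]
[-0.0001, 0.0008, 0.02] [0.0, 0.0, 0.0]
```

View pics/w5.png

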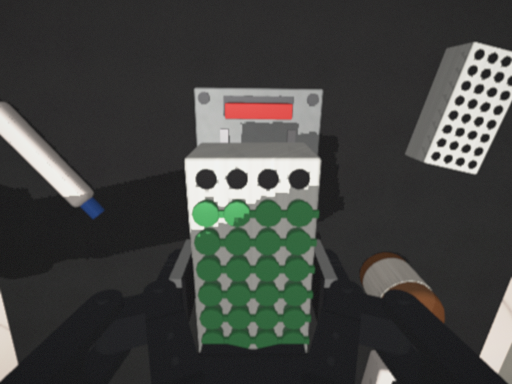

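View pics/s5.png

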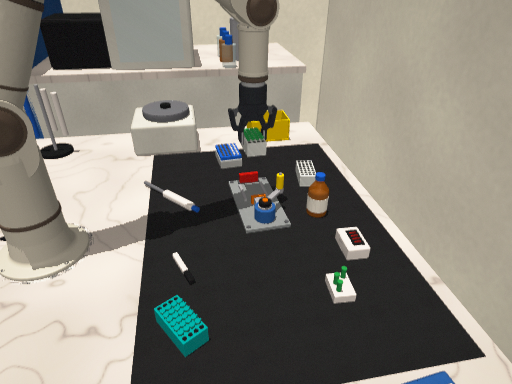

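Block held level over the station; stop visible at (258,111), rails' far ends at (223,136), (292,136).

Request:
servo_tool(moves=[[0.3,0,0.001,0.02,-0.005,-0.003,0.012],[0.3,0,0.001,0.022,0,0,0],[0.3,0,0.001,0.022,0,0,0],[0.3,0,0.001,0.022,0,0,0],[0.3,0,0,0.01,0,0,0]])

```text
t: 9.6
eef_pos: [578.4, 150.9, 158.7]
orientation: [0.693, 0.721, 0.001, 0.004]
contact_force: [-0.4, -0.0, -3.5]
width: 0.645
```

```bash
python3 -c "
from h import *
plan([575.6,163,135],3.2,step=15)"
```

```text
t 9.6 p [578.4 150.9 158.7] yaw 2.2 tilt [ 0.007  -0.0033] F [-0.4 -0.  -3.5] w 0.645 q [-0.41  0.55  0.14  1.81 -0.1   0.78 -0.18]
[0.0069, -0.0014, 0.0132] [0.007, 0.004, -0.017]
[0.0054, -0.0009, 0.0104] [-0.0, -0.0, 0.0]
[0.0, 0.0, 0.0] [0.0, 0.0, 0.0]
[0.0, 0.0, 0.0] [-0.0, -0.0, 0.0]
[0.0, 0.0, 0.0] [0.0, 0.0, 0.0]
```

Request:
servo_tool(moves=[[0.3,0.009,-0.002,0.012,0.007,0.004,-0.017],[0.3,0.003,-0.001,0.011,0,0,0],[0.3,0,0,0,0,0,0]])

```text
t: 9.9
eef_pos: [574.7, 160.1, 133.8]
orientation: [0.688, 0.725, -0.001, -0.0]
contact_force: [-0.5, 0.5, -4.1]
width: 0.645
```

```bash
python3 - <<'E'
from h import *
plan([575.6,163,110],3.2,step=15,n=2)
c=bot.capture('wrist');save(c,'w6')
cv2.imwrite('pics/w6c.png',cv2.resize(c['frame'][30:190,170:350],None,fx=4,fy=3.5,interpolation=cv2.INTER_CUBIC)[:,:,::-1])
import pickle;pickle.dump((c,bot.sense()),open('w6.pkl','wb'))
E
```

```text
t 9.9 p [574.7 160.1 133.8] yaw 2.99 tilt [-0.0021 -0.0008] F [-0.5  0.5 -4.1] w 0.645 q [-0.42  0.59  0.13  1.82 -0.11  0.74 -0.18]
[0.0018, 0.0007, 0.0149] [-0.002, 0.001, -0.004]
[0.0011, 0.0004, 0.009] [0.0, 0.0, 0.0]
```

View pics/w6c.png

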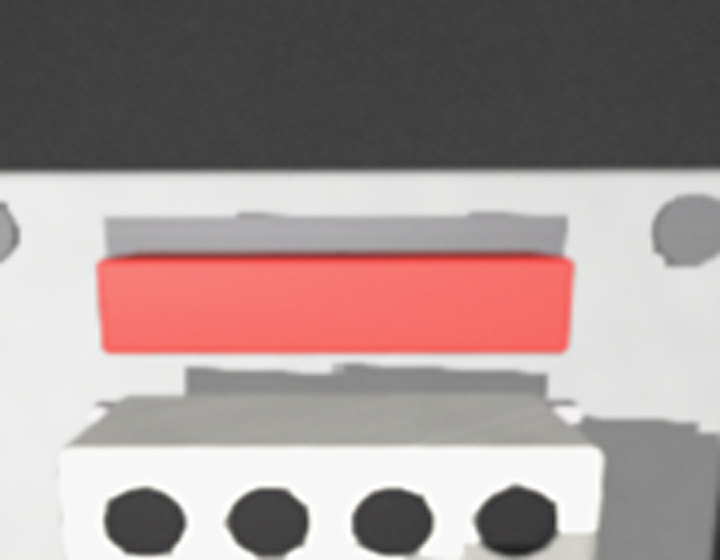

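```bash
python3 - <<'E'
import pickle;from h import *
c,s=pickle.load(open('w6.pkl','rb'))
R=Ro.from_quat(s['orientation']);p=np.array(s['eef_pos']);print(p)
k=lambda x,y:(170+x/4-.4,30+y/3.5-.4)
def st(P):
    a=np.radians(3.15);d=P[:2]-p[:2];return np.round([d@[np.cos(a),np.sin(a)],d@[-np.sin(a),np.cos(a)]],2)
for n,q,z in [('stop fl',(103,352),46),('stop fr',(568,352),46),('stop bl',(98,260),46),('stop br',(573,260),46),('blk l',(60,447),p[2]-47),('blk r',(603,447),p[2]-47),('blk bl',(115,396),p[2]-87),('blk br',(550,396),p[2]-87),('railL',(108,402),20),('railR',(566,402),20)]:
    P=onz(c,k(*q),z);print(n,P.round(1),st(P))
E
```

```text
[575.21014611 160.305968   134.65580896]
stop fl [542.4 220.8  46. ] [-29.46  62.22]
stop fr [603.7 224.   46. ] [31.9  62.02]
stop bl [541.9 234.1  46. ] [-29.23  75.54]
stop br [602.8 237.3  46. ] [31.73 75.34]
blk l [545.7 215.5  87.7] [-26.4   56.68]
blk r [600.  218.3  87.7] [27.9  56.52]
blk bl [544.2 214.5  47.7] [-27.99  55.85]
blk br [601.7 217.5  47.7] [29.6  55.67]
railL [538.2 208.5  20. ] [-34.3   50.18]
railR [609.6 212.2  20. ] [37.22 49.96]
```

Stop front edge and block front are parallel; gap about 6 mm, lateral error 0.5 mm. Lower.

```bash
python3 - <<'E'
from h import *
plan([575.9,161.3,112],3.0,step=11,n=3)
E
```

```text
t 9.95 p [575.2 160.3 134.7] yaw 3.0 tilt [-0.0008 -0.0004] F [ 0.9  0.6 -4. ] w 0.641 q [-0.42  0.59  0.13  1.82 -0.11  0.74 -0.18]
[0.0005, 0.0004, 0.011] [-0.001, 0.0, -0.0]
[0.0005, 0.0004, 0.011] [-0.0, -0.0, 0.0]
[0.0, 0.0, 0.0007] [0.0, 0.0, 0.0]
```

Request:
servo_tool(moves=[[0.3,0.0005,0.0004,0.008,-0.001,0,0],[0.3,0.0005,0.0004,0.008,0,0,0],[0.3,0,0,0.004,0,0,0],[0.3,0,0,0,0,0,0]])

```text
t: 10.35
eef_pos: [577.7, 162.2, 115.2]
orientation: [0.688, 0.726, 0.002, 0.001]
contact_force: [-1.1, 0.5, -3.6]
width: 0.644
```

```bash
python3 - <<'E'
from h import *
plan([575.9,161.3,101],3.0,step=4,n=3)
E
```

```text
t 10.35 p [577.7 162.2 115.2] yaw 3.04 tilt [0.0044 0.0009] F [-1.1  0.5 -3.6] w 0.644 q [-0.41  0.62  0.12  1.82 -0.11  0.7  -0.17]
[-0.0002, -0.0005, 0.004] [0.004, -0.001, 0.001]
[-0.0002, -0.0005, 0.004] [-0.0, 0.0, 0.0]
[-0.0002, -0.0005, 0.004] [-0.0, -0.0, -0.0]
```

Request:
servo_tool(moves=[[0.3,-0.0008,-0.0018,0.004,0.004,-0.001,0],[0.3,0,0,0,0,0,0],[0.3,0,0,0,0,0,0]])

```text
t: 10.65
eef_pos: [576.0, 161.3, 111.1]
orientation: [0.688, 0.726, 0.0, 0.0]
contact_force: [0.3, 0.5, -3.7]
width: 0.639
```

```bash
python3 - <<'E'
from h import *
plan([575.9,161.3,101],3.0,step=4,n=3)
E
```

```text
t 10.65 p [576.  161.3 111.1] yaw 3.04 tilt [ 0.0006 -0.0003] F [ 0.3  0.5 -3.7] w 0.639 q [-0.41  0.62  0.12  1.82 -0.11  0.7  -0.17]
[0.0, -0.0001, 0.004] [0.001, 0.0, 0.001]
[0.0, -0.0001, 0.004] [0.0, -0.0, -0.0]
[0.0, -0.0, 0.0021] [0.0, -0.0, 0.0]
```

Precise. Lower with small steps (rows re-base on measured pose).

Request:
servo_tool(moves=[[0.3,0,0,0.004,0,0,0],[0.3,0,0,0,0,0,0],[0.3,0,0,0.003,0,0,0],[0.3,0,0,0,0,0,0]])

```text
t: 11.05
eef_pos: [576.3, 161.3, 104.0]
orientation: [0.688, 0.726, 0.0, 0.001]
contact_force: [-0.8, 0.1, -4.2]
width: 0.648
```

```bash
python3 - <<'E'
from h import *
plan([575.9,161.3,100],3.0,step=4,n=1)
c=bot.capture('wrist');save(c,'w7')
cv2.imwrite('pics/w7c.png',cv2.resize(c['frame'][30:190,170:350],None,fx=4,fy=3.5,interpolation=cv2.INTER_CUBIC)[:,:,::-1])
E
```

```text
t 11.05 p [576.3 161.3 104. ] yaw 3.03 tilt [ 0.0013 -0.0001] F [-0.8  0.1 -4.2] w 0.648 q [-0.41  0.64  0.12  1.83 -0.11  0.69 -0.17]
[0.0, -0.0004, 0.004] [0.001, 0.0, 0.001]
```

View pics/w7c.png

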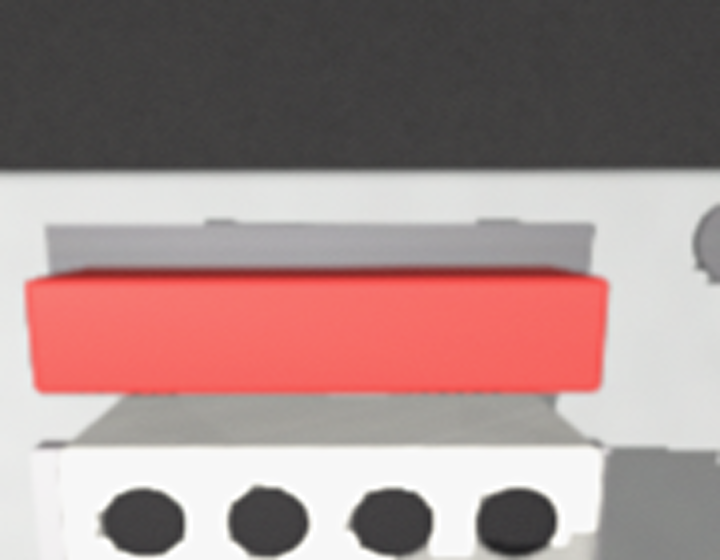

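```bash
python3 - <<'E'
from h import *
c=bot.capture('wrist');s=bot.sense()
R=Ro.from_quat(s['orientation']);p=np.array(s['eef_pos']);print(p)
k=lambda x,y:(170+x/4-.4,30+y/3.5-.4)
def st(P):
    a=np.radians(3.05);d=P[:2]-p[:2];return np.round([d@[np.cos(a),np.sin(a)],d@[-np.sin(a),np.cos(a)]],2)
for n,q,z in [('stop fl',(37,390),46),('stop fr',(603,390),46),('stop bl',(26,282),46),('stop br',(608,282),46),('blk l',(62,447),p[2]-47),('blk r',(603,447),p[2]-47),('railL outer?',(36,447),20),('railL inner',(62,447),20)]:
    P=onz(c,k(*q),z);print(n,P.round(1),st(P))
E
```

```text
[576.67166114 161.36248322 104.37379618]
stop fl [542.8 221.   46. ] [-30.64  61.33]
stop fr [604.1 224.2  46. ] [30.75 61.24]
stop bl [542.  233.9  46. ] [-30.75  74.26]
stop br [603.  237.1  46. ] [30.33 74.19]
blk l [547.8 216.5  57.4] [-25.85  56.6 ]
blk r [602.2 219.3  57.4] [28.59 56.52]
railL outer? [536.2 207.8  20. ] [-37.92  48.53]
railL inner [539.7 208.   20. ] [-34.47  48.53]
```

Request:
servo_tool(moves=[[0.3,0,-0.001,0.001,0.001,0,0],[0.3,0,-0.0003,0.0015,0,0,0],[0.3,0,0,0.0015,0,0,0],[0.3,0,0,0.001,0,0,0],[0.3,0,0,0,0,0,0]])

```text
t: 11.65
eef_pos: [575.4, 161.4, 99.2]
orientation: [0.688, 0.726, 0.001, 0.0]
contact_force: [-0.0, -0.7, -3.9]
width: 0.643
```

```bash
python3 - <<'E'
from h import *
plan([575.5,161.3,100],3.0,step=4,n=1)
E
```

```text
t 11.65 p [575.4 161.4  99.2] yaw 3.03 tilt [0.0014 0.0003] F [-0.  -0.7 -3.9] w 0.643 q [-0.41  0.64  0.12  1.83 -0.12  0.68 -0.17]
[-0.0001, 0.0001, -0.0008] [0.001, -0.0, 0.001]
```

Request:
servo_tool(moves=[[0.3,0,0,0.001,0,0,0],[0.3,0,0,0,0,0,0]])

```text
t: 11.85
eef_pos: [575.7, 161.4, 99.3]
orientation: [0.688, 0.726, 0.001, 0.0]
contact_force: [-0.1, 0.5, -3.5]
width: 0.645
```

Request:
servo_tool(moves=[[0.3,0,0,0.001,0,0,0],[0.3,0,0,0,0,0,0]])

```text
t: 12.05
eef_pos: [576.1, 161.5, 99.1]
orientation: [0.688, 0.725, 0.001, 0.001]
contact_force: [0.9, -0.2, -3.8]
width: 0.643
```

Request:
servo_tool(moves=[[0.3,0,-0.0005,0.002,0.001,0,0],[0.3,0,0,0.001,0,0,0]])

```text
t: 12.25
eef_pos: [576.2, 161.5, 99.0]
orientation: [0.688, 0.725, 0.001, 0.0]
contact_force: [-4.3, -0.7, 3.9]
width: 0.637
```

Request:
servo_tool(moves=[[0.3,0.002,0,0,0,0,0],[0.3,0.0015,0,0,0,0,0],[0.3,0,0,0,0,0,0]])

```text
t: 12.55
eef_pos: [576.2, 164.8, 99.0]
orientation: [0.688, 0.725, 0.001, 0.001]
contact_force: [-2.4, -0.8, 2.5]
width: 0.645
```

Request:
servo_tool(moves=[[0.3,0.001,0,0,0,0,0],[0.3,0,0,0,0,0,0]])

```text
t: 12.75
eef_pos: [576.3, 164.9, 99.0]
orientation: [0.689, 0.725, 0.001, 0.001]
contact_force: [-0.5, -0.1, 0.8]
width: 0.643
```

Request:
servo_tool(moves=[[0.3,0.001,0,0,0,0,0],[0.3,0,0,0,0,0,0]])

```text
t: 12.95
eef_pos: [576.4, 165.3, 99.0]
orientation: [0.689, 0.725, 0.0, 0.001]
contact_force: [-1.4, -0.1, 0.9]
width: 0.643
```

Request:
servo_tool(moves=[[0.3,0.0015,0,0,0,0,0],[0.3,0.001,0,0,0,0,0]])

```text
t: 13.15
eef_pos: [576.5, 165.9, 99.0]
orientation: [0.689, 0.725, -0.0, 0.002]
contact_force: [-0.9, -4.9, 2.4]
width: 0.638
```

Request:
servo_tool(moves=[[0.3,0.0015,0,0,0,0,0]])

```text
t: 13.25
eef_pos: [576.4, 166.0, 99.0]
orientation: [0.689, 0.725, -0.001, 0.002]
contact_force: [-2.4, -6.5, 3.1]
width: 0.64
```

Request:
servo_tool(moves=[[0.3,0.0025,0,0,0,0,0],[0.3,0.0025,0,0,0,0,0]])

```text
t: 13.45
eef_pos: [576.4, 166.3, 99.1]
orientation: [0.69, 0.724, -0.003, 0.004]
contact_force: [-2.0, -8.3, 4.1]
width: 0.643
```

```bash
python3 - <<'E'
from h import *
plan([575.5,161.3,100],3.0,step=4,n=1)
c=bot.capture('wrist');save(c,'w8')
cv2.imwrite('pics/w8c.png',cv2.resize(c['frame'][30:190,170:350],None,fx=4,fy=3.5,interpolation=cv2.INTER_CUBIC)[:,:,::-1])
E
```

```text
t 13.45 p [576.4 166.3  99.1] yaw 2.74 tilt [ 0.0008 -0.0104] F [-2.  -8.3  4.1] w 0.643 q [-0.43  0.65  0.13  1.82 -0.11  0.68 -0.19]
[-0.0038, -0.0009, -0.0007] [0.0, 0.01, -0.004]
```

View pics/w8c.png

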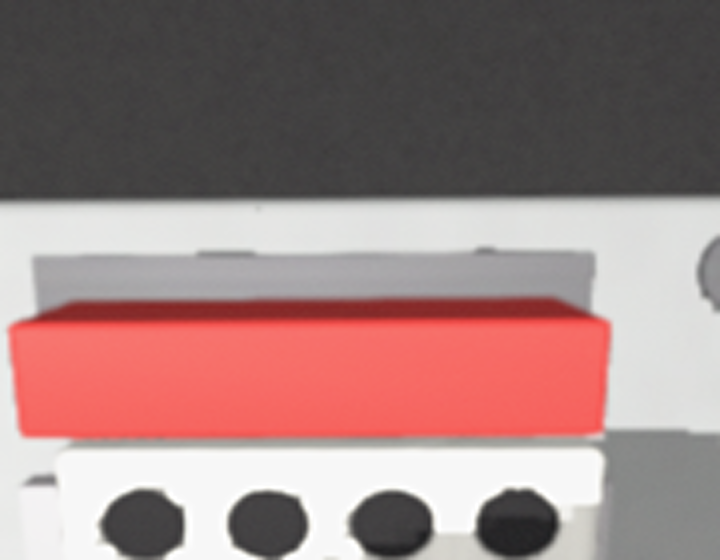

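Block is against the stop across its width (contact row ≈440 in crop), Fy −8 N. Release.

Request:
servo_tool(moves=[[0.75,0,0,0,0,0,0],[1,0,0,0,0,0,0],[1,0,0,0,0,0,0],[1,0,0,0,0,0,0],[1,0,0,0,0,0,0]])

```text
t: 14.0
eef_pos: [577.5, 170.5, 99.5]
orientation: [0.689, 0.724, -0.001, 0.004]
contact_force: [-0.1, -1.1, -1.4]
width: 0.998
```

Request:
servo_tool(moves=[[1,0,0,-0.02,0,0.01,0],[1,0,0,-0.03,0,0,0],[1,0,0,-0.035,0,0,0],[1,0,0,-0.035,0,0,0],[1,0,0,-0.03,0,0,0]])

```text
t: 14.5
eef_pos: [573.3, 171.1, 248.4]
orientation: [0.689, 0.725, -0.002, -0.004]
contact_force: [0.8, -0.7, -0.6]
width: 1.0
```

```bash
python3 - <<'E'
from h import *
plan([570,80,290],3.0,step=35,n=3)
c=bot.capture('wrist');save(c,'w9')
E
```

```text
t 14.5 p [573.3 171.1 248.4] yaw 2.97 tilt [-0.0076  0.0023] F [ 0.8 -0.7 -0.6] w 1.0 q [-0.45  0.44  0.15  1.75 -0.08  0.97 -0.21]
[-0.0317, -0.0029, -0.0146] [-0.007, -0.003, -0.001]
[-0.0317, -0.0028, -0.0145] [-0.0, -0.0, 0.0]
[-0.0273, -0.0024, -0.0125] [-0.0, -0.0, 0.0]
```

View pics/w9.png

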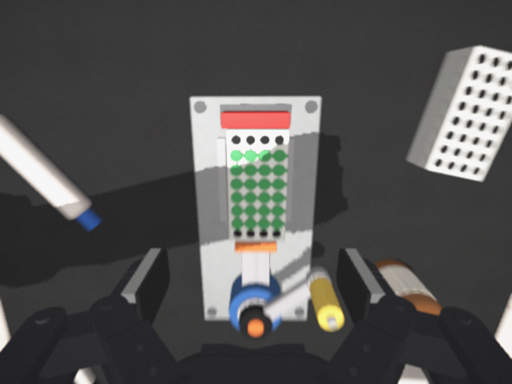

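```bash
python3 - <<'E'
from h import *
c=bot.capture('wrist')
cv2.imwrite('pics/w9c.png',cv2.resize(c['frame'][90:340,190:370],None,fx=3.2,fy=2.4,interpolation=cv2.INTER_CUBIC)[:,:,::-1])
import pickle;pickle.dump(c,open('w9.pkl','wb'))
E
```

```text
(no output)
```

View pics/w9c.png

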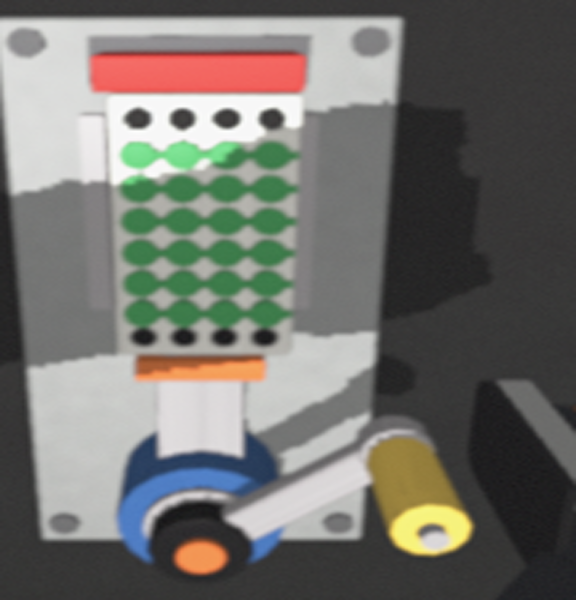

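```bash
python3 - <<'E'
import pickle;from h import *
c1=pickle.load(open('w1.pkl','rb'));c2=pickle.load(open('w9.pkl','rb'))
def tri(L):
    A=np.zeros((3,3));b=np.zeros(3)
    for c,p in L:
        o,d=ray(c,p);d/=np.linalg.norm(d);M=np.eye(3)-np.outer(d,d);A+=M;b+=M@o
    x=np.linalg.solve(A,b);return x,[np.linalg.norm((np.eye(3)-np.outer(d/np.linalg.norm(d),d/np.linalg.norm(d)))@(x-o)).round(2) for o,d in [ray(c,p) for c,p in L]]
k1=lambda x,y:(215+x/2.6-.3,y/2.6-.3);k2=lambda x,y:(190+x/3.2-.35,90+y/2.4-.3)
print('grip',tri([(c1,k1(338,441)),(c2,k2(432,535))]),onz(c1,k1(338,441),116),onz(c2,k2(430,533),116))
print('hub',tri([(c1,k1(178,538)),(c2,k2(201,557))]))
print('shoe',onz(c2,k2(200,357),38))
t=bot.capture('top');save(t,'t9')
print('grip top',onz(t,(227,154),116),proj(t,(582,28,85)))
cv2.imwrite('pics/t9c.png',cv2.resize(t['frame'][140:215,155:285],None,fx=5,fy=5,interpolation=cv2.INTER_CUBIC)[:,:,::-1])
E
```

```text
grip (array([635.67540262,  88.53850147, 128.81189606]), [np.float64(4.12), np.float64(4.12)]) [635.72797323  85.74962526 116.        ] [643.77935621  77.36626181 116.        ]
hub (array([583.88681125,  25.05481732,  73.38197776]), [np.float64(0.79), np.float64(0.79)])
shoe [580.30143283 103.90421265  38.        ]
grip top [628.37235105  86.20615999 116.        ] [251.61849255 174.98126925]
```

View pics/t9c.png

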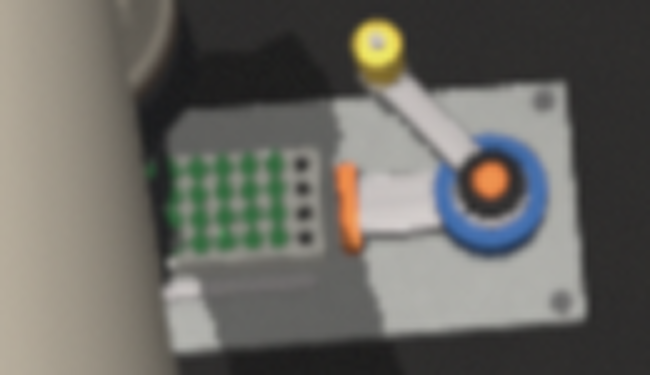

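```bash
python3 - <<'E'
from h import *
f0=cv2.imread('pics/top0.png')[:,:,::-1];
t=bot.capture('top');f1=t['frame']
def yc(f):
    h=cv2.cvtColor(np.ascontiguousarray(f),cv2.COLOR_RGB2HSV).astype(int);m=(h[:,:,0]>22)&(h[:,:,0]<36)&(h[:,:,1]>120)&(h[:,:,2]>60);m[:130]=0;m[200:]=0;m[:,:200]=0;m[:,290:]=0
    ys,xs=np.nonzero(m);return xs.mean(),ys.mean(),len(xs)
for f in (f0,f1): a=yc(f);print(a,onz(t,a[:2],110))
h=cv2.cvtColor(f1,cv2.COLOR_RGB2HSV).astype(int)
for f in (f0,f1):
    h=cv2.cvtColor(np.ascontiguousarray(f),cv2.COLOR_RGB2HSV).astype(int);m=(h[:,:,0]>3)&(h[:,:,0]<16)&(h[:,:,1]>150)&(h[:,:,2]>120);m[:165]=0;m[195:]=0;m[:,:242]=0;m[:,265:]=0
    ys,xs=np.nonzero(m);print('hub',xs.mean(),ys.mean(),onz(t,(xs.mean(),ys.mean()),80))
    m=(h[:,:,0]>3)&(h[:,:,0]<16)&(h[:,:,1]>120)&(h[:,:,2]>100);m[:165]=0;m[195:]=0;m[:,:215]=0;m[:,235:]=0
    ys,xs=np.nonzero(m);print('shoe',xs.mean(),ys.mean(),onz(t,(xs.mean(),ys.mean()),40),xs.min(),xs.max())
E
```

```text
(np.float64(226.1604938271605), np.float64(153.39506172839506), 81) [631.68167802  88.65011496 110.        ]
(np.float64(230.02409638554218), np.float64(149.14457831325302), 83) [642.19692898  79.11101286 110.        ]
hub 252.58139534883722 175.48837209302326 [581.78616042  25.64732622  80.        ]
shoe 224.21153846153845 181.09615384615384 [577.76043636  99.52752277  40.        ] 223 226
hub 252.5952380952381 175.57142857142858 [581.57346807  25.61787168  80.        ]
shoe 224.05172413793105 180.9655172413793 [578.1166533   99.93826812  40.        ] 222 226
```

The crank grip was at top px (226,153) at first, now (230,149): it has turned by about 10° (14 mm) clockwise within its free play, cause unclear; well under 50 mm. Axis ≈(582,26), grip ≈(642,79), radius 80 as told.

```bash
python3 - <<'E'
from h import *
c=bot.capture('side')
t=bot.capture('top')
for n,cc in (('bottle',t),):
    d=bot.outline_of(t,n)
    for q in d[:2]:
        ys,xs=np.nonzero(q['pixels']);print(q['score'],q['centre'],xs.min(),xs.max(),ys.min(),ys.max())
        for z in (0,60,130): print(z,onz(t,(xs.mean(),ys.max()),z).round(),onz(t,(xs.mean(),ys.min()),z).round())
cv2.imwrite('pics/t10c.png',cv2.resize(t['frame'][80:215,155:325],None,fx=4,fy=4,interpolation=cv2.INTER_CUBIC)[:,:,::-1])
cv2.imwrite('pics/s10c.png',cv2.resize(c['frame'][130:270,200:370],None,fx=4,fy=4,interpolation=cv2.INTER_CUBIC)[:,:,::-1])
for P in [(720,50,0),(642,79,116),(582,26,80)]: print(proj(t,P),proj(c,P))
plan([642,79,250],-70,step=40)
E
```

```text
0.67 [245.7, 117.4] 234 256 102 133
0 [721.  43.   0.] [812.  41.   0.]
60 [700.  42.  60.] [786.  40.  60.]
130 [676.  41. 130.] [755.  39. 130.]
[242.76825213 133.35393814] [306.85227214 211.31790821]
[229.91036845 148.50406644] [281.16283461 175.23705279]
[252.43779256 175.40799154] [264.22895116 197.71913199]
t 14.85 p [572.3 170.6 245.2] yaw 2.96 tilt [-0.0108  0.001 ] F [-0.4 -0.1  0.4] w 1.002 q [-0.45  0.44  0.15  1.75 -0.08  0.96 -0.21]
[-0.033, 0.0225, -0.002] [-0.001, 0.001, 0.14]
[-0.0296, 0.0269, -0.002] [-0.001, 0.001, 0.14]
[-0.0224, 0.027, -0.0017] [-0.001, 0.001, 0.14]
[0.0, 0.0, 0.0] [-0.001, 0.001, 0.14]
[0.0, 0.0, 0.0] [-0.001, 0.001, 0.14]
```

View pics/t10c.png

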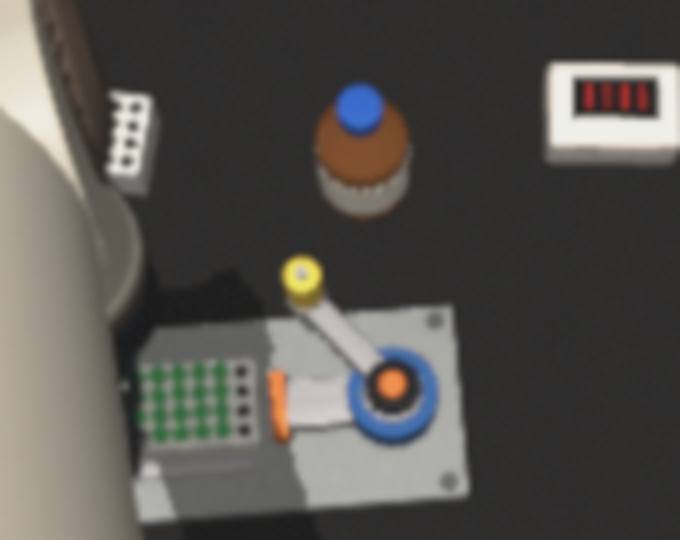

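View pics/s10c.png

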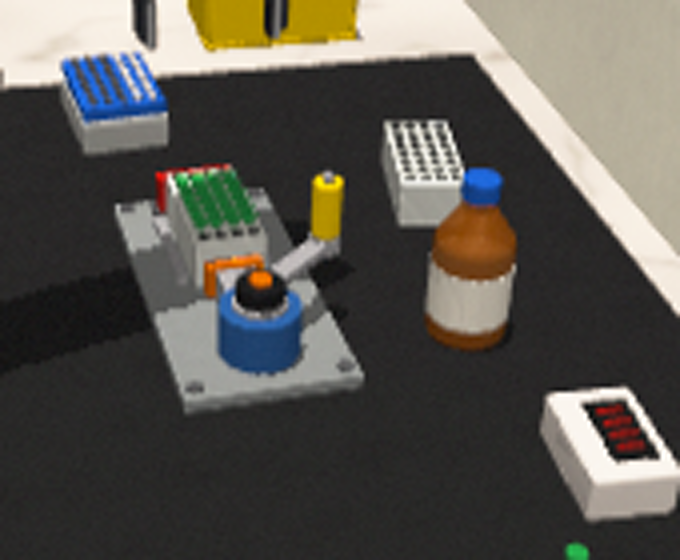

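Request:
servo_tool(moves=[[1,-0.033,0.0225,0,0,0,0.14],[1,-0.03,0.027,0,0,0,0.14],[0.6,-0.02,0.025,0,0,0,0.14],[0.6,0,0,0,0,0,0.14],[0.6,0,0,0,0,0,0.14]], force=40)

```text
t: 15.35
eef_pos: [638.9, 79.1, 235.7]
orientation: [0.9, 0.437, -0.011, -0.005]
contact_force: [-0.4, 0.7, -0.9]
width: 0.601
```

Request:
servo_tool(moves=[[0.6,0,0,0,0,0,0.14],[0.6,0,0,0,0,0,0.14],[0.6,0,0,0,0,0,0.14],[0.6,0,0,0,0,0,0.14]])

```text
t: 15.75
eef_pos: [636.2, 76.7, 228.1]
orientation: [0.987, 0.158, -0.018, 0.0]
contact_force: [-0.1, -0.1, -0.1]
width: 0.595
```

```bash
python3 - <<'E'
from h import *
plan([642,79,215],-75,step=30)
E
```

```text
t 15.75 p [636.2  76.7 228.1] yaw -71.86 tilt [-0.0349 -0.0057] F [-0.1 -0.1 -0.1] w 0.595 q [-0.49  0.58  0.46  1.64 -0.29  1.03 -1.19]
[0.0067, -0.0004, 0.0129] [-0.005, 0.035, 0.055]
[0.0, 0.0, 0.0] [-0.0, -0.0, 0.0]
[0.0, 0.0, 0.0] [-0.0, -0.0, 0.0]
[0.0, 0.0, 0.0] [-0.0, -0.0, 0.0]
[0.0, 0.0, 0.0] [-0.0, -0.0, 0.0]
```

Request:
servo_tool(moves=[[0.6,0.0067,0,0.005,-0.005,0.035,0.05],[0.6,0,0,0,0,0,0],[0.6,0,0,0,0,0,0]])

```text
t: 16.05
eef_pos: [640.3, 78.6, 218.0]
orientation: [0.991, 0.131, -0.004, 0.001]
contact_force: [-0.4, -0.1, 0.4]
width: 0.595
```

```bash
python3 - <<'E'
from h import *
plan([642,79,190],-75,step=30)
c=bot.capture('wrist');save(c,'w11')
print(proj(c,(642,79,116)))
E
```

```text
t 16.05 p [640.3  78.6 218. ] yaw -74.93 tilt [-0.0074 -0.0036] F [-0.4 -0.1  0.4] w 0.595 q [-0.5   0.59  0.47  1.66 -0.31  0.98 -1.23]
[0.002, 0.0, 0.028] [0.002, 0.008, 0.001]
[0.0, 0.0, 0.0] [-0.0, -0.0, 0.0]
[0.0, 0.0, 0.0] [-0.0, 0.0, 0.0]
[0.0, 0.0, 0.0] [0.0, 0.0, 0.0]
[0.0, 0.0, 0.0] [-0.0, -0.0, 0.0]
[250.90533398 224.96731913]
```

View pics/w11.png

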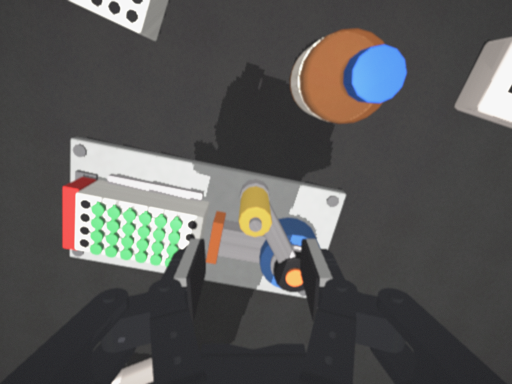

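```bash
python3 - <<'E'
from h import *
c=bot.capture('wrist')
print(onz(c,(255,223.5),116),onz(c,(294,277),75))
plan([641.5,78.5,180],-75,step=20)
E
```

```text
[643.55252517  76.8629807  116.        ] [585.17800013  26.3366395   75.        ]
t 16.15 p [640.4  78.7 218.4] yaw -74.94 tilt [-0.0069 -0.0031] F [-0.7  0.1  0.2] w 0.601 q [-0.5   0.59  0.47  1.66 -0.31  0.98 -1.23]
[0.0007, 0.0002, 0.02] [0.001, 0.007, 0.001]
[0.0005, 0.0002, 0.0184] [-0.0, -0.0, 0.0]
[0.0, 0.0, 0.0] [0.0, 0.0, 0.0]
[0.0, 0.0, 0.0] [0.0, 0.0, 0.0]
[0.0, 0.0, 0.0] [-0.0, -0.0, 0.0]
```

Request:
servo_tool(moves=[[0.6,0.0025,0.001,0.02,0.001,0.007,0.001],[0.6,0,0,0.02,0,0,0],[0.6,0,0,0,0,0,0]])

```text
t: 16.45
eef_pos: [643.7, 78.2, 178.4]
orientation: [0.991, 0.132, 0.0, -0.0]
contact_force: [-0.0, 1.0, 0.0]
width: 0.599
```

```bash
python3 - <<'E'
from h import *
plan([643,77.5,152],-75,step=15)
E
```

```text
t 16.45 p [643.7  78.2 178.4] yaw -74.84 tilt [0.0008 0.0005] F [-0.  1.  0.] w 0.599 q [-0.48  0.64  0.45  1.68 -0.34  0.9  -1.21]
[-0.0005, 0.0003, 0.015] [-0.0, -0.001, 0.003]
[-0.0004, 0.0002, 0.0114] [0.0, -0.0, -0.0]
[0.0, 0.0, 0.0] [0.0, 0.0, 0.0]
[0.0, 0.0, 0.0] [0.0, 0.0, 0.0]
[0.0, 0.0, 0.0] [0.0, 0.0, 0.0]
```

Request:
servo_tool(moves=[[0.6,-0.0005,0,0.012,0,-0.001,0.003],[0.6,0,0,0.012,0,0,0],[0.6,0,0,0.002,0,0,0],[0.45,0,0,0,0,0,0],[0.45,0,0,0,0,0,0]])

```text
t: 16.95
eef_pos: [644.3, 77.8, 152.5]
orientation: [0.991, 0.131, 0.001, -0.0]
contact_force: [-0.2, -0.7, 0.8]
width: 0.452
```

```bash
python3 - <<'E'
from h import *
plan([643,77.5,152],-75,step=15,n=1)
c=bot.capture('wrist');save(c,'w12')
E
```

```text
t 16.95 p [644.3  77.8 152.5] yaw -74.99 tilt [0.0014 0.0007] F [-0.2 -0.7  0.8] w 0.452 q [-0.47  0.67  0.44  1.69 -0.35  0.86 -1.19]
[-0.0014, -0.0001, 0.0005] [-0.0, -0.002, 0.0]
```

View pics/w12.png

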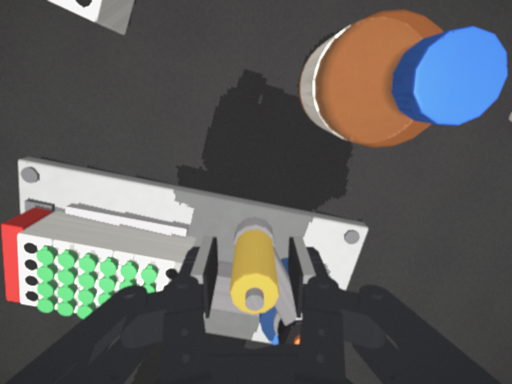

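Grip (253,272) stands between the pads. Close lightly on the free-spinning sleeve.

Request:
servo_tool(moves=[[0.2,0,0,0,0,0,0],[0.2,0,0,0,0,0,0],[0.2,0,0,0,0,0,0],[0.2,0,0,0,0,0,0]], force=30)

```text
t: 17.4
eef_pos: [644.7, 77.7, 153.7]
orientation: [0.991, 0.131, 0.001, -0.0]
contact_force: [0.5, 0.3, -0.9]
width: 0.243
```

```bash
cat >> h.py <<'E'
C=np.array([582.5,26.])
def crank(yawrate=0,step=4,n=3,r=None):
    s=bot.sense();p=np.array(s['eef_pos']);R=Ro.from_quat(s['orientation']);M=R.as_matrix()
    d=p[:2]-C;th=np.arctan2(d[1],d[0]);rr=np.hypot(*d);F=np.array(s['contact_force'])
    er=d/rr;et=np.array([np.sin(th),-np.cos(th)])
    print('t',round(float(s['t']),2),'p',p.round(1),'th',np.degrees(th).round(1),'r',rr.round(1),'Fr',(F[:2]@er).round(1),'Ft',(F[:2]@et).round(1),'Fz',F[2].round(1),'yaw',np.degrees(np.arctan2(M[1,1],M[0,1])).round(1),'tilt',M[:2,2].round(3),'w',round(float(s['width']),3),'q7',np.round(s['qpos'][6],2))
    r=r or 80
    for i in range(n):
        t2=th-step/80;q=C+r*np.array([np.cos(t2),np.sin(t2)]);dd=np.array([*(q-p[:2]),152-p[2]])
        z=np.array([0,0,-1.]);y=M[:,1]-[0,0,M[2,1]];y/=np.linalg.norm(y);T=Ro.from_matrix(np.c_[np.cross(y,z),y,z])
        print((M.T@dd/1000).round(4).tolist(),(R.inv()*T).as_rotvec().round(3).tolist());p=np.array([*q,152]);th=t2;R=T;M=T.as_matrix()
E
python3 -c "
from h import *
crank(step=5)"
```

```text
t 17.4 p [644.7  77.7 153.7] th 39.8 r 80.9 Fr 0.6 Ft 0.1 Fz -0.9 yaw -75.0 tilt [0.003 0.001] w 0.243 q7 -1.19
[0.0011, 0.005, 0.0017] [-0.0, -0.003, -0.0]
[0.0017, 0.0047, 0.0] [0.0, 0.0, -0.0]
[0.0014, 0.0048, 0.0] [0.0, 0.0, -0.0]
```

Request:
servo_tool(moves=[[0.2,0.0012,0.005,0.0015,0,-0.003,0],[0.2,0.0017,0.0047,0,0,0,0],[0.2,0.0014,0.0048,0,0,0,0]])

```text
t: 17.7
eef_pos: [653.7, 65.4, 153.2]
orientation: [0.991, 0.132, 0.001, -0.001]
contact_force: [-0.7, -0.4, 1.4]
width: 0.252
```

```bash
python3 -c "
from h import *
crank(step=5)"
```

```text
t 17.7 p [653.7  65.4 153.2] th 29.0 r 81.4 Fr -0.8 Ft 0.0 Fz 1.4 yaw -74.9 tilt [0.001 0.001] w 0.252 q7 -1.17
[-0.0003, 0.0052, 0.0011] [-0.001, -0.002, -0.0]
[0.0007, 0.0049, 0.0] [0.0, 0.0, 0.0]
[0.0004, 0.005, 0.0] [0.0, 0.0, 0.0]
```

Request:
servo_tool(moves=[[0.2,0,0.005,0.001,0,-0.002,0],[0.2,0.0007,0.005,0,0,0,0],[0.2,0.0004,0.005,0,0,0,0]])

```text
t: 18.0
eef_pos: [660.5, 49.6, 153.0]
orientation: [0.991, 0.131, 0.001, -0.0]
contact_force: [-0.4, 0.7, 0.9]
width: 0.245
```

```bash
python3 -c "
from h import *
crank(step=5)"
```

```text
t 18.0 p [660.5  49.6 153. ] th 16.8 r 81.5 Fr -0.2 Ft -0.8 Fz 0.9 yaw -74.9 tilt [0.002 0.001] w 0.245 q7 -1.15
[-0.0016, 0.005, 0.001] [-0.001, -0.002, -0.0]
[-0.0003, 0.005, 0.0] [0.0, 0.0, -0.0]
[-0.0006, 0.005, 0.0] [0.0, 0.0, -0.0]
```

Request:
servo_tool(moves=[[0.2,-0.001,0.005,0.001,0,-0.002,0],[0.2,-0.0004,0.005,0,0,0,0],[0.2,-0.0007,0.005,0,0,0,0]])

```text
t: 18.3
eef_pos: [663.8, 33.4, 152.8]
orientation: [0.991, 0.131, 0.001, -0.001]
contact_force: [0.3, 2.2, 3.0]
width: 0.244
```

```bash
python3 -c "
from h import *
crank(step=5)"
```

```text
t 18.3 p [663.8  33.4 152.8] th 5.2 r 81.6 Fr 0.5 Ft -2.2 Fz 3.0 yaw -74.9 tilt [0.002 0.001] w 0.244 q7 -1.13
[-0.0026, 0.0046, 0.0008] [-0.001, -0.003, -0.0]
[-0.0013, 0.0048, 0.0] [0.0, 0.0, 0.0]
[-0.0016, 0.0047, 0.0] [0.0, 0.0, 0.0]
```

Request:
servo_tool(moves=[[0.2,-0.0015,0.005,0,0,-0.002,0],[0.2,-0.0013,0.005,0,0,0,0],[0.2,-0.0016,0.0048,0,0,0,0]])

```text
t: 18.6
eef_pos: [663.9, 19.2, 152.9]
orientation: [0.991, 0.132, 0.001, -0.002]
contact_force: [1.0, 2.6, 2.7]
width: 0.243
```

```bash
python3 -c "
from h import *
crank(step=5)"
```

```text
t 18.6 p [663.9  19.2 152.9] th -4.8 r 81.7 Fr 0.8 Ft -2.7 Fz 2.7 yaw -74.8 tilt [0.001 0.004] w 0.243 q7 -1.1
[-0.0035, 0.0041, 0.0009] [-0.003, -0.002, -0.0]
[-0.0021, 0.0045, 0.0] [0.0, 0.0, 0.0]
[-0.0024, 0.0044, 0.0] [0.0, 0.0, 0.0]
```

Request:
servo_tool(moves=[[0.2,-0.0022,0.0045,0,-0.002,-0.001,0.02],[0.2,-0.0021,0.0045,0,0,0,0.02],[0.2,-0.0024,0.0044,0,0,0,0.02]])

```text
t: 18.9
eef_pos: [661.1, 3.8, 153.2]
orientation: [0.995, 0.1, 0.001, -0.001]
contact_force: [1.9, 2.9, 2.2]
width: 0.241
```

```bash
python3 -c "
from h import *
crank(step=5)"
```

```text
t 18.9 p [661.1   3.8 153.2] th -15.7 r 81.6 Fr 1.0 Ft -3.3 Fz 2.2 yaw -78.5 tilt [0.003 0.002] w 0.241 q7 -1.13
[-0.0039, 0.0036, 0.0012] [-0.001, -0.003, -0.0]
[-0.0027, 0.0042, 0.0] [0.0, 0.0, -0.0]
[-0.003, 0.004, 0.0] [0.0, 0.0, -0.0]
```

Request:
servo_tool(moves=[[0.2,-0.0028,0.004,0,0,-0.002,0.02],[0.2,-0.0028,0.004,0,0,0,0.02]])

```text
t: 19.1
eef_pos: [657.4, -6.4, 153.3]
orientation: [0.997, 0.078, 0.001, -0.0]
contact_force: [3.0, 2.4, 1.2]
width: 0.248
```

```bash
python3 -c "
from h import *
crank(step=4)"
```

```text
t 19.1 p [657.4  -6.4 153.3] th -23.4 r 81.6 Fr 1.8 Ft -3.4 Fz 1.2 yaw -81.0 tilt [0.002 0.001] w 0.248 q7 -1.15
[-0.0036, 0.0025, 0.0013] [-0.0, -0.002, -0.0]
[-0.0024, 0.0032, 0.0] [0.0, 0.0, -0.0]
[-0.0025, 0.0031, 0.0] [0.0, 0.0, -0.0]
```

Request:
servo_tool(moves=[[0.2,-0.003,0.0032,0,0,-0.002,0.02],[0.2,-0.0025,0.0032,0,0,0,0.02]])

```text
t: 19.3
eef_pos: [652.9, -15.1, 153.4]
orientation: [0.998, 0.056, 0.001, 0.0]
contact_force: [3.0, 1.0, -0.6]
width: 0.245
```

```bash
python3 -c "
from h import *
crank(step=4)"
```

```text
t 19.3 p [652.9 -15.1 153.4] th -30.3 r 81.6 Fr 2.1 Ft -2.4 Fz -0.6 yaw -83.6 tilt [ 0.001 -0.001] w 0.245 q7 -1.18
[-0.0037, 0.0022, 0.0014] [0.001, -0.001, 0.0]
[-0.0026, 0.003, 0.0] [0.0, 0.0, 0.0]
[-0.0028, 0.0029, 0.0] [0.0, 0.0, 0.0]
```

Request:
servo_tool(moves=[[0.2,-0.0029,0.003,0,0,-0.001,0.02],[0.2,-0.0027,0.003,0,0,0,0.02]])

```text
t: 19.5
eef_pos: [648.5, -21.6, 153.7]
orientation: [0.999, 0.034, 0.001, -0.0]
contact_force: [5.8, 5.3, 0.6]
width: 0.249
```

```bash
python3 -c "
from h import *
crank(step=4,r=81.5)"
```

```text
t 19.5 p [648.5 -21.6 153.7] th -35.8 r 81.4 Fr 1.6 Ft -7.7 Fz 0.6 yaw -86.1 tilt [0.002 0.   ] w 0.249 q7 -1.2
[-0.0026, 0.0031, 0.0017] [0.0, -0.002, 0.0]
[-0.0028, 0.0029, 0.0] [0.0, 0.0, 0.0]
[-0.003, 0.0028, 0.0] [0.0, 0.0, 0.0]
```

Force jumped to 7.7 N: block tight. Pause to read.

Request:
servo_tool(moves=[[0.2,0,0,0,0,0,0]])

```text
t: 19.6
eef_pos: [648.6, -21.5, 153.8]
orientation: [0.999, 0.033, 0.002, -0.0]
contact_force: [3.9, 1.6, -0.4]
width: 0.248
```

```bash
python3 -c "
from h import *
crank(step=3.5,r=81.5)"
```

```text
t 19.6 p [648.6 -21.5 153.8] th -35.7 r 81.4 Fr 2.2 Ft -3.6 Fz -0.4 yaw -86.2 tilt [0.003 0.001] w 0.248 q7 -1.2
[-0.0022, 0.0028, 0.0018] [-0.0, -0.003, -0.0]
[-0.0024, 0.0026, 0.0] [0.0, 0.0, 0.0]
[-0.0026, 0.0025, 0.0] [0.0, 0.0, 0.0]
```

Request:
servo_tool(moves=[[0.2,-0.0024,0.003,0,0,0,0],[0.2,-0.0026,0.0028,0,0,0,0]])

```text
t: 19.8
eef_pos: [645.5, -25.1, 154.0]
orientation: [0.999, 0.034, 0.004, -0.001]
contact_force: [6.1, 3.4, -0.9]
width: 0.246
```

```bash
python3 -c "
from h import *
crank(step=3.5,r=81.5)"
```

```text
t 19.8 p [645.5 -25.1 154. ] th -39.0 r 81.1 Fr 2.5 Ft -6.5 Fz -0.9 yaw -86.1 tilt [0.007 0.003] w 0.246 q7 -1.19
[-0.0022, 0.0028, 0.002] [-0.003, -0.007, -0.0]
[-0.0026, 0.0024, 0.0] [0.0, 0.0, 0.0]
[-0.0027, 0.0023, 0.0] [0.0, 0.0, 0.0]
```

Request:
servo_tool(moves=[[0.2,-0.0026,0.0028,0,0,-0.005,0]])

```text
t: 19.9
eef_pos: [644.1, -27.0, 154.2]
orientation: [0.999, 0.034, 0.002, -0.002]
contact_force: [7.0, 3.8, -1.4]
width: 0.244
```

Request:
servo_tool(moves=[[0.2,0,0,0,0,0,0],[0.2,0,0,0,0,0,0]])

```text
t: 20.1
eef_pos: [644.3, -26.8, 153.8]
orientation: [0.999, 0.033, 0.003, -0.002]
contact_force: [3.9, 1.2, -0.5]
width: 0.246
```

```bash
python3 -c "
from h import *
crank(step=3.5,r=81.5)"
```

```text
t 20.1 p [644.3 -26.8 153.8] th -40.5 r 81.3 Fr 2.2 Ft -3.4 Fz -0.5 yaw -86.2 tilt [0.006 0.004] w 0.246 q7 -1.19
[-0.0024, 0.0026, 0.0018] [-0.003, -0.006, -0.0]
[-0.0027, 0.0024, 0.0] [0.0, 0.0, -0.0]
[-0.0028, 0.0023, 0.0] [0.0, 0.0, -0.0]
```

Steady 6.5–7.7 N over about 5° of turning, over 0.3 s, with equal paused readings: the limiter is slipping. Stop and let go.

Request:
servo_tool(moves=[[0.5,0,0,0,0,0,0],[0.5,0,0,0,0,0,0],[0.5,0,0,0,0,0,0]])

```text
t: 20.4
eef_pos: [640.1, -28.8, 151.9]
orientation: [0.999, 0.032, -0.002, -0.001]
contact_force: [-0.3, 0.5, 0.6]
width: 0.499
```

```bash
python3 - <<'E'
from h import *
crank(n=0)
c=bot.capture('wrist');save(c,'w13')
E
```

```text
t 20.4 p [640.1 -28.8 151.9] th -43.6 r 79.5 Fr -0.6 Ft -0.2 Fz 0.6 yaw -86.3 tilt [-0.004  0.002] w 0.499 q7 -1.19
```

View pics/w13.png

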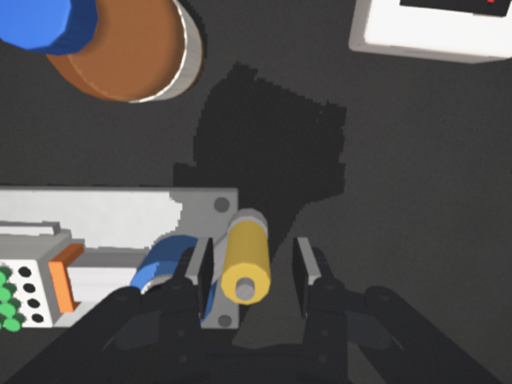

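Grip (246,262) is free of both pads; the shoe (62,278) touches the block. Lift straight up and check.

Request:
servo_tool(moves=[[0.5,0,0,-0.015,0,-0.004,0],[0.5,0,0,-0.03,0,0,0],[0.5,0,0,-0.03,0,0,0],[0.5,0,0,-0.03,0,0,0],[0.5,0,0,-0.02,0,0,0]])

```text
t: 20.95
eef_pos: [635.8, -30.7, 274.7]
orientation: [0.999, 0.031, -0.012, -0.0]
contact_force: [0.2, -0.2, -0.3]
width: 0.504
```

```bash
python3 - <<'E'
from h import *
crank(n=0)
t=bot.capture('top');c=bot.capture('side')
a=cv2.resize(t['frame'][90:230,85:285],None,fx=2,fy=2,interpolation=cv2.INTER_CUBIC);b=cv2.resize(c['frame'][130:270,170:370],None,fx=2,fy=2,interpolation=cv2.INTER_CUBIC)
cv2.imwrite('pics/f14.png',np.hstack([a,b])[:,:,::-1])
E
```

```text
t 20.95 p [635.8 -30.7 274.7] th -46.8 r 77.8 Fr 0.3 Ft 0.0 Fz -0.3 yaw -86.5 tilt [-0.024 -0.   ] w 0.504 q7 -1.26
```

View pics/f14.png

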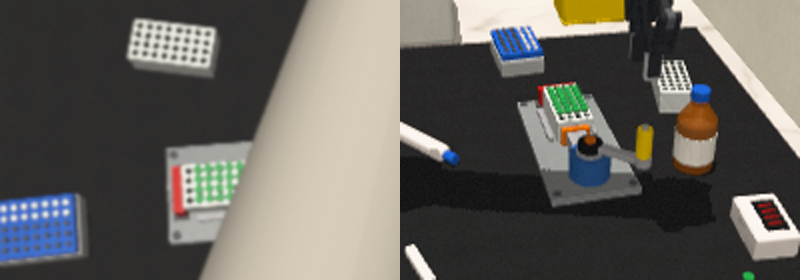

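The block stands upright between the rails against the red stop (left crop (178,190)), with the shoe on its other end; bystanders are undisturbed.

```bash
python3 -c "
from bench import bot
print(bot.finish_job())"
```

```text
the job is handed in; nothing more can be done
None
```

I placed the green-tubed block between the rails, slid it against the red stop and released it. I then turned the crank clockwise until the limiter slipped, stopped, let go and handed the job in at about 21 s. No verdict was reported.

**Last checks**
- **Seating:** I felt about 8 N as the block met the stop. The final pictures show it upright between the rails, touching the stop, with the shoe against its other end and the bystanders where they were. I did not measure the final gap to the stop, only judged it by eye.
- **Limiter:** the force at the grip was about 3 N while closing. It then held at 6.5–7.7 N over roughly 5° of turning, which I took as the limiter slipping. I saw no rise above that before I let go.

**What disagreed**
- **Paused force:** with the crank stopped, the grip showed about 3.5 N (4 N in total), not the expected 5 N. I could not measure the clamping force on the stop directly.
- **Crank before clamping:** the grip had already moved about 14 mm clockwise in its free play before I took hold of it. I don't know why; it was well under the 50 mm limit.

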